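# Close up the cleaned inlet strainer

## Task

The water inlet strainer on the bench has been cleaned and its brass hexagon union nut is only started on the leaning branch. Run the nut down by hand (clockwise seen from its outer end) until it stops, then take the open-ended spanner that fits it and nip the nut up about a tenth of a turn further, until it is hard home. Lay the spanner back down flat on the bench, clear of the strainer, and leave the smaller spanner, the sauce cup and the timer where they are.

Things in the scene. Friction and masses are not known exactly. Their poses are not given: they have to be found in the camera images.
- strainer: The fixed inlet strainer: two steel risers on round 60 mm flanges, 176 mm apart along its x axis, carry a brass pipe run 68 mm above the bench. From mid-run a branch, at most 35 mm thick, rises leaning 35 degrees from vertical towards the strainer's -x (towards the robot). Origin on the bench below mid-run, z up.
- union_nut: The captive brass hexagon nut on the branch's end: 36 mm across flats, 22 mm high. Origin at its centre; z along the branch, outward and up (35 degrees from vertical); x through a corner, so flats face +y, -y and every 60 degrees. Tightening is a negative turn about z, clockwise seen from outside, 6 mm down a turn. A steel bonnet (21 mm dia.) stands 13 mm out of it; the branch below is 34 mm dia.
- nut_run (a joint): Turn of the nut by hand in rad, easy (about 0.2 N m): grows clockwise; starts between 0.2 and 1.0 and stops at 2.2, where the nut sits on its seal.
- nut_nip (a joint): Further turn of the nut in rad against the seal, stiff (about 0.5 N m): 0 until the nut is run down and forced, 0.6 at the hard stop (fully home). The nut's total turn is nut_run + nut_nip.
- spanner: The larger of two steel open-ended spanners with black sleeved handles; fits the nut. Jaw opening 38 mm, head 63 mm wide, 14 mm thick; mouth tips 17 mm ahead of the jaw centre, throat 22 mm behind. Origin at the jaw centre on the underside, x from handle out through the mouth, z up. Sleeve 22 mm wide, 14 mm thick, 66 to 154 mm behind the origin; end at 177 mm. About 0.42 kg.
- spanner_grip (a point): Point in the middle of the larger spanner's sleeve, 105 mm behind the jaw's centre at mid-thickness.
- small_spanner: The smaller spanner of the same form: jaw opening 25 mm, 157 mm from the jaw's centre to its end. It does not fit and is to be left alone. Origin and axes as for the larger one.
- sauce_cup: A white plastic sauce cup, 60 mm diameter, 32 mm high, standing to the right of the work. Origin under its centre. To be left alone.
- timer: A white kitchen timer, 68x68x22 mm, lying to the right of the work. Origin under its centre. To be left alone.

How it is judged (in metres and radians):
On the way, in this order (a step that is already met when the one before it is completed fails the run):
1. The nut is run down by hand to its stop (nut_run above 2.1) while the spanner still lies where it was (moved less than 30 mm) (value of joint nut_run above 2.1 rad and distance of spanner from where it was at the start of the episode below 0.03 m), for 0.2 s.
2. The nut is nipped up with the spanner: nut_nip above 0.5 with the spanner bearing on the nut (value of joint nut_run above 2.1 rad and value of joint nut_nip above 0.5 rad and contact force between spanner and union_nut above 1 N), for 0.1 s.
At the end, for the whole second after the job is handed in: The nut is run down (nut_run above 2.1 rad) and nipped home (nut_nip above 0.5 rad); the larger spanner lies flat on the bench (origin less than 8 mm above it, tilt under 0.1 rad), at rest, touching no part of the strainer, its jaw more than 70 mm to the side of the nut (value of joint nut_run above 2.1 rad and value of joint nut_nip above 0.5 rad and height (world z) of spanner below 0.008 m and angle between spanner's own z axis and vertical below 0.1 rad and contact force between spanner and strainer below 0.05 N and horizontal distance between spanner and union_nut above 0.07 m and linear speed of spanner below 0.02 m/s).
It fails at once if the fingers themselves force the nut past hand-tight (nut_nip above 0.3 while they press on the nut) (value of joint nut_nip above 0.3 rad and contact force between the fingers and union_nut above 1 N).
It fails at once if the smaller spanner is moved by more than 40 mm (distance of small_spanner from where it was at the start of the episode above 0.04 m).
It fails at once if the sauce cup is moved by more than 40 mm (distance of sauce_cup from where it was at the start of the episode above 0.04 m).
It fails at once if the timer is moved by more than 40 mm (distance of timer from where it was at the start of the episode above 0.04 m).
It also fails if it takes over 72 s, if anything falls off the work surface, if the arm or the gripper's body presses on something with over 40 N, if the wrist force passes 120 N, or if a joint passes its speed limit or range.

## Robot

A 6-joint arm with a two-finger parallel gripper is mounted at the origin on a cart in front of the work surface, level with it; the furniture and walls round the work are solid. World frame = base frame: x ahead of the robot, y to its left, z up, the work surface at z = 0. Lengths are in mm, angles in rad, forces in N, time in s.
With the tool pointing down it reaches from about 350 to 975 mm from the base axis. Payload 7.1 kg.
Tool frame: the origin (TCP) lies midway between the tips of the shut fingers; the grasp point (between the pads) lies 19 mm behind it; z points along the fingers, y is the line along which they close (so a half turn about z gives the same grasp; the last joint's range is limited). The gripper opens to 88 mm and grips with 3 to 60 N. Pads are 20 mm wide; open, the fingers measure 115 mm over their backs; the gripper's body (75 mm by 178 mm) begins 61 mm behind the grasp point.
Start: joints at [1.278, 0.423, 1.63, -0, 1.089, -0.019], TCP at [168.963, 601.711, 222.675] pointing down, gripper open.
Joint ranges: [-3, 3], [-0.9, 2.11], [0.09, 2.58], [-1.31, 4.45], [0.11, 2.69], [-2.54, 2.54]. Speed limits (rad/s): [2.39, 2.39, 3.01, 3.14, 3.14, 3.14].

## Interface

Orientations are given as a rotation vector (axis times angle).
In Python, from workcell import get_obs, get_image, camera_params, close_job gives the robot as it stands.
- The arm moves only by the shell command python3 -m creep 'ROWS' [OPENING]. ROWS is a JSON object of lists of equal length, an entry for each row: "delta_pos": the shift along the tool's x, y, z in m, a list of three; "twist": the turn, a rotation vector about the tool's x, y, z in degrees, a list of three. A call has 1 to 20 rows; each row shifts and turns the commanded pose from where the row before left it, along the tool's axes as they then stand; what a row does not reach is not made up. A row lasts 1/12 s, in which the tool goes at most 41.7 mm and 7.16 degrees, less where a joint would pass 70% of its speed; a pose out of reach is approached as far as the arm can. A call with a gripper value outside its range is refused whole. OPENING is the opening, from 0 (shut) to 1 (fully open), set as the call begins (- or left out, the last holds). The fingers move at their own pace and stop on an object; the grip force is fixed at half the most. Time passes only in rows, so rows that do not move let the fingers close. It gives the time, the measured TCP pose, the force, the opening and the grip force at its end, in the units of the state.
- get_obs(): the state, without advancing time (a new reading comes with each control period).
- get_image(name): name is "scene" or "side" or "wrist"; returns (picture, depth): 420x560x3 uint8, red, green, blue; 420x560 float32, mm along the optical axis (not along the pixel's ray), 0 where there is no reading.
- camera_params(name): a dict with "camera_matrix" (3x3 intrinsics, pixels), "extrinsics" (4x4, takes a point from camera to world coordinates). Camera axes: x right, y down, z forward; pixel columns grow to the right and rows downward; lengths in mm; the calibration is good to about 2 mm. A picture is of the moment at which its call begins: read the wrist's pose just before it. camera_params takes no time and is no camera call; for the wrist camera it gives the pose at the moment of the call.
- close_job(): hands the job in; it is judged then, once.
The state is a dict: "t": time; "qpos": joint angles; "qvel": joint speeds; "joint_torque": joint torques, N m; "ee_pos": TCP position; "orientation": TCP orientation; "ft_force": force on the tool from outside, world axes, zero at the start; "moment": the same for the moment, N m; "width": finger opening in mm; "grasp_force": force on a finger pad.
Only numpy, scipy, OpenCV 4.12 (cv2) and the standard library are available. Lean on these libraries where they do the work, as an engineer would, in place of code of your own. Each camera call takes 0.05 s, during which the arm holds its last target. There are 200 camera calls.

## Working session

There is one attempt and no reset: what is moved stays moved. The work goes in short steps, Python scripts to look and compute and a shell command to move; the robot and the scene stay as the last step left them, time stands still between calls to the robot, and variables do not carry over. Pictures are saved under pics/ and viewed, at most 10 in all, crops included, and the job is handed in when it is done.

```bash
ls; mkdir -p pics; python3 - <<'E'
from workcell import *
import cv2,numpy as np
o=get_obs();print(o)
for n in("scene","side","wrist"):
    p,d=get_image(n);c=camera_params(n);np.savez(f"pics/{n}0.npz",p=p,d=d,K=c["camera_matrix"],T=c["extrinsics"])
    cv2.imwrite(f"pics/{n}0.png",p[:,:,::-1]);print(n,np.round(c["camera_matrix"],1).tolist(),np.round(c["extrinsics"],3).tolist(),(d>0).mean())
a=cv2.imread("pics/scene0.png");b=cv2.imread("pics/side0.png")
E
```

```text
pics
{'t': 0.0, 'qpos': array([ 1.27799702e+00,  4.23814205e-01,  1.63064547e+00, -3.25984526e-05,
        1.08857096e+00, -1.90047996e-02]), 'qvel': array([ 1.55118225e-03, -5.33329096e-04, -4.45365015e-04,  2.65657363e-05,
       -2.53953927e-04,  1.12607928e-03]), 'joint_torque': array([-2.71256220e-03, -5.44624650e+01, -2.73651749e+01,  6.39465521e-02,
        2.29673961e-02, -1.25016809e-04]), 'ee_pos': array([168.82777833, 601.22423899, 221.93580628]), 'orientation': array([-4.28683088e-01, -3.11201005e+00,  2.23828705e-03]), 'ft_force': array([-0.61358586,  0.69139689, -0.51724601]), 'moment': array([-0.01480648,  0.00734487,  0.03917251]), 'grasp_force': 0.0, 'width': 87.8309825406261}
scene [[515.6, 0.0, 268.7], [0.0, 515.6, 199.8], [0.0, 0.0, 1.0]] [[0.883, -0.363, 0.297, 220.231], [-0.469, -0.697, 0.543, -643.481], [0.01, -0.618, -0.786, 950.64], [0.0, 0.0, 0.0, 1.0]] 0.9959523809523809
side [[381.7, 0.0, 276.3], [0.0, 381.7, 205.9], [0.0, 0.0, 1.0]] [[-0.997, 0.036, -0.064, 583.508], [0.073, 0.594, -0.801, 644.219], [0.009, -0.804, -0.595, 615.841], [0.0, 0.0, 0.0, 1.0]] 0.9959736394557823
wrist [[325.2, 0.0, 276.8], [0.0, 325.2, 204.8], [0.0, 0.0, 1.0]] [[0.271, 0.928, 0.254, 99.047], [0.963, -0.261, -0.073, 620.421], [-0.002, 0.264, -0.964, 384.759], [0.0, 0.0, 0.0, 1.0]] 0.9958078231292516
```

View pics/scene0.png

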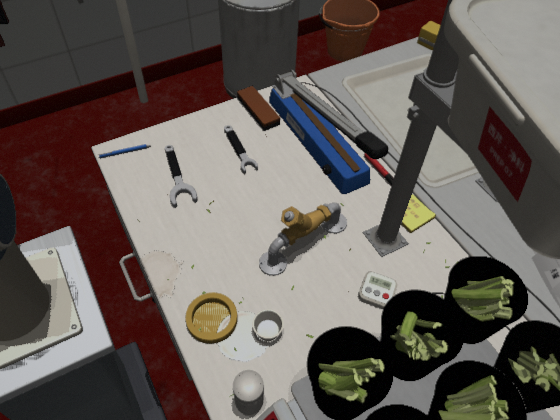

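View pics/side0.png

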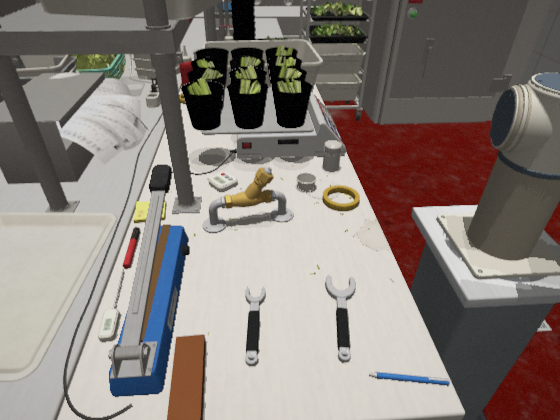

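The scene picture shows the large spanner with its jaw at (182,195) and its end at (168,150). The nut is at (292,216), and the flanges are at (273,263) and (337,222). In the side picture the jaw is at (341,287), the handle end at (345,352) and the nut at (265,174). Next I'll measure these in both views.

```bash
cat > h.py <<'E'
import numpy as np,cv2
from workcell import *
from scipy.spatial.transform import Rotation as R
def load(n):
    z=np.load(f"pics/{n}.npz");return z["p"],z["d"],z["K"],z["T"]
def snap(n,tag):
    c=camera_params(n);p,d=get_image(n);np.savez(f"pics/{tag}.npz",p=p,d=d,K=c["camera_matrix"],T=c["extrinsics"]);return p,d,c["camera_matrix"],c["extrinsics"]
def cloud(d,K,T):
    v,u=np.mgrid[:d.shape[0],:d.shape[1]]
    P=np.stack([(u-K[0,2])/K[0,0]*d,(v-K[1,2])/K[1,1]*d,d],-1)
    return P@T[:3,:3].T+T[:3,3]
def ray(K,T,u,v):
    r=T[:3,:3]@np.array([(u-K[0,2])/K[0,0],(v-K[1,2])/K[1,1],1]);return T[:3,3],r/np.linalg.norm(r)
def plane(K,T,u,v,z):
    o,r=ray(K,T,u,v);return o+r*(z-o[2])/r[2]
def tri(rs):
    A=sum(np.eye(3)-np.outer(r,r) for o,r in rs);b=sum((np.eye(3)-np.outer(r,r))@o for o,r in rs)
    x=np.linalg.solve(A,b);return x,[round(float(np.linalg.norm(np.cross(x-o,r))),1) for o,r in rs]
E
python3 - <<'E'
from h import *
for n,box,hb in(("scene0",(135,145,215,210),(260,195,350,280)),("side0",(315,260,375,365),(195,155,300,240))):
    p,d,K,T=load(n);hsv=cv2.cvtColor(p,cv2.COLOR_RGB2HSV);C=cloud(d,K,T)
    x0,y0,x1,y1=box
    sub=C[y0:y1,x0:x1].reshape(-1,3);print(n,"bench z med",np.median(sub[:,2]))
    g=p[y0:y1,x0:x1].max(-1)
    m=(g<135).astype(np.uint8);k,l,s,c=cv2.connectedComponentsWithStats(m)
    i=1+np.argmax(s[1:,4]);print("spanner mask",s[i],c[i]+[x0,y0])
    vv,uu=np.nonzero(l==i);Q=np.array([plane(K,T,u+x0,v+y0,10) for u,v in zip(uu,vv)])[:,:2]
    q=Q.mean(0);w,V=np.linalg.eigh(np.cov((Q-q).T));a=V[:,1];
    if a[1]>0:a=-a
    t=(Q-q)@a;s_=(Q-q)@V[:,0];print("ctr",q,"ax",a,"ang",np.degrees(np.arctan2(a[1],a[0])),"t",t.min(),t.max(),"half w",s_.min(),s_.max())
    print("heights",np.percentile(C[y0:y1,x0:x1][l==i][:,2],[5,50,95]))
    x0,y0,x1,y1=hb
    h=hsv[y0:y1,x0:x1];b=((h[...,0]<25)&(h[...,0]>8)&(h[...,1]>110)&(C[y0:y1,x0:x1,2]>30))
    B=C[y0:y1,x0:x1][b];print("brass n",len(B),"bbox",np.percentile(B,[1,50,99],axis=0).round(1).tolist())
    H=B[B[:,2]>100];print("nut",H.mean(0),np.percentile(H,[2,98],axis=0).round(0).tolist())
    S=C[y0:y1,x0:x1];S=S[(S[...,2]>20)&(S[...,2]<95)];print("strainer",np.percentile(S,[1,99],axis=0).round(0).tolist())
a=[cv2.resize(load(n)[0][y:y+75,x:x+80,::-1],None,fx=5,fy=5,interpolation=cv2.INTER_CUBIC) for n,x,y in(("scene0",262,198),("side0",225,155))]
cv2.imwrite("pics/crop.png",np.hstack(a))
E
```

```text
scene0 bench z med -0.8106537889765377
spanner mask [ 30   3  17  33 279] [173.01433692 163.41218638]
ctr [420.76949749 214.7945567 ] ax [-0.16760858 -0.98585362] ang -99.64880568630129 t -53.73345012828014 53.59992661472013 half w -11.909674290707734 12.070232601547676
heights [ 0.84635782 11.70668164 15.70336696]
brass n 936 bbox [[531.2, -154.7, 61.0], [572.5, -140.5, 82.9], [647.1, -112.4, 147.5]]
nut [ 549.39045993 -150.88812945  142.91605474] [[530.0, -156.0, 101.0], [586.0, -122.0, 148.0]]
strainer [[496.0, -153.0, 23.0], [682.0, -106.0, 92.0]]
side0 bench z med 1.74373422812522
spanner mask [ 21  46  14  45 486] [342.34773663 327.83950617]
ctr [423.01862115 216.55445016] ax [-0.17002014 -0.98544059] ang -99.78899025797246 t -47.849061494353016 49.282392908785454 half w -11.31847659097227 11.534338517106441
heights [ 9.98985369 14.94506895 16.72855447]
brass n 865 bbox [[537.7, -136.2, 60.6], [576.3, -117.5, 84.8], [645.4, -103.1, 149.0]]
nut [ 562.2901961  -114.22217151  130.35706398] [[536.0, -137.0, 101.0], [588.0, -115.0, 150.0]]
strainer [[449.0, -432.0, 20.0], [692.0, -102.0, 93.0]]
```

View pics/crop.png

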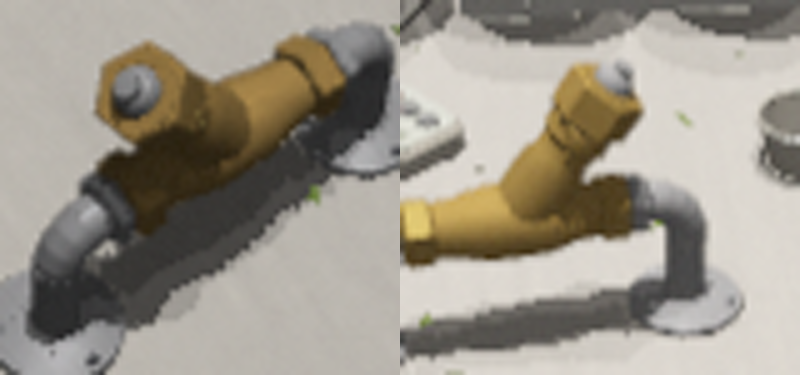

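The crop shows the nut with its grey bonnet clearly in both views: bonnet top at about crop (135,90) left and (615,75) right. Next I'll get the strainer's axis and the nut's position.

```bash
python3 - <<'E'
from h import *
rs=[]
for n,u,v,fl in(("scene0",262+135/5,198+90/5,((273,263),(337,222))),("side0",225+(615-400)/5,155+75/5,((283,214),(213,224)))):
    p,d,K,T=load(n);C=cloud(d,K,T);rs.append(ray(K,T,u,v));print(n,"bonnet depth pt",C[int(v),int(u)])
    f=[plane(K,T,*x,3)[:2] for x in fl];print("flanges",f,np.linalg.norm(f[1]-f[0]),np.degrees(np.arctan2(*(f[1]-f[0])[::-1])))
    # risers: cloud points 15..45 high
    m=(C[...,2]>12)&(C[...,2]<40)&(C[...,0]>480)&(C[...,0]<700)&(abs(C[...,1]+130)<50)
    Q=C[m];a=Q[Q[:,0]<560];b=Q[Q[:,0]>600];print(len(a),len(b))
    if len(a) and len(b):
        a=a.mean(0);b=b.mean(0);print("risers",a,b,np.degrees(np.arctan2(*(b-a)[1::-1])),np.linalg.norm((b-a)[:2]))
print(tri(rs))
E
```

```text
scene0 bonnet depth pt [ 540.34772442 -141.54259618  146.01626493]
flanges [array([ 505.91212712, -145.08941571]), array([ 685.44825131, -117.35170423])] 181.666178823882 8.782561940050707
70 64
risers [ 501.51799579 -149.41236873   26.59855314] [ 674.43137764 -119.11214238   24.87657342] 9.939228985499911 175.54811688635684
side0 bonnet depth pt [ 542.21019597 -130.34767747  147.38853864]
flanges [array([ 502.56756755, -144.7376009 ]), array([ 683.04884847, -114.43967442])] 183.00671329279078 9.529556440659983
70 82
risers [ 507.62219376 -135.79112885   25.4710661 ] [ 678.29412338 -104.81648534   25.19656089] 10.286447070646746 173.45989767365276
(array([ 541.81720012, -139.10800285,  142.11919828]), [0.1, 0.1])
```

```bash
cat >> h.py <<'E'
from scipy.linalg import logm,expm
def pose():
    o=get_obs();T=np.eye(4);T[:3,:3]=R.from_rotvec(o["orientation"]).as_matrix();T[:3,3]=o["ee_pos"];return T
def mk(p,z,y):
    z=np.array(z,float)/np.linalg.norm(z);y=np.array(y,float);y-=z*(y@z);y/=np.linalg.norm(y)
    T=np.eye(4);T[:3,:3]=np.c_[np.cross(y,z),y,z];T[:3,3]=p;return T
def plan(A,B,N=None):
    D=np.linalg.inv(A)@B;w=R.from_matrix(D[:3,:3]).as_rotvec(degrees=True)
    if N is None: N=int(max(1,np.ceil(np.linalg.norm(w)/6.8),np.ceil(np.linalg.norm(D[:3,3])/38)))
    L=np.real(logm(D))/N;S=expm(L)
    print(N,"rows shift m",np.round(S[:3,3]/1000,5).tolist(),"twist deg",np.round(w/N,3).tolist())
YAW=np.radians(9.9)
AX=np.array([-np.sin(.6109)*np.cos(YAW),-np.sin(.6109)*np.sin(YAW),np.cos(.6109)])
E
python3 - <<'E'
from h import *
A=pose();N=np.array([553,-134,125.])
B=mk(N+110*AX,-AX,A[:3,1]);print(B[:3,3]);plan(A,B)
M=A.copy();M[:3,3]=B[:3,3];plan(A,M);plan(M,B)
print(np.linalg.norm(expm(logm(np.linalg.inv(A)@B)/2)[:3,3]), (A@expm(np.real(logm(np.linalg.inv(A)@B))/2))[:3,3])
E
```

```text
[ 490.84300977 -144.84813139  215.10453158]
22 rows shift m [-0.02194, -0.02962, 0.00311] twist deg [-0.637, -1.46, -0.184]
22 rows shift m [-0.02326, -0.0287, 0.00035] twist deg [-0.0, -0.0, -0.0]
6 rows shift m [0.0, 0.0, -0.0] twist deg [-2.336, -5.353, -0.676]
406.77075204140766 [322.58815033 225.25836423 201.91632141]
```

```bash
python3 -m creep '{"delta_pos":[[-0.022,-0.0296,0.0031],[-0.022,-0.0296,0.0031],[-0.022,-0.0296,0.0031],[-0.022,-0.0296,0.0031],[-0.022,-0.0296,0.0031],[-0.022,-0.0296,0.0031],[-0.022,-0.0296,0.0031],[-0.022,-0.0296,0.0031],[-0.022,-0.0296,0.0031],[-0.022,-0.0296,0.0031],[-0.022,-0.0296,0.0031],[-0.022,-0.0296,0.0031],[-0.022,-0.0296,0.0031],[-0.022,-0.0296,0.0031],[-0.022,-0.0296,0.0031],[-0.022,-0.0296,0.0031],[-0.022,-0.0296,0.0031],[-0.022,-0.0296,0.0031],[-0.022,-0.0296,0.0031],[-0.022,-0.0296,0.0031]],"twist":[[-0.64,-1.46,-0.18],[-0.64,-1.46,-0.18],[-0.64,-1.46,-0.18],[-0.64,-1.46,-0.18],[-0.64,-1.46,-0.18],[-0.64,-1.46,-0.18],[-0.64,-1.46,-0.18],[-0.64,-1.46,-0.18],[-0.64,-1.46,-0.18],[-0.64,-1.46,-0.18],[-0.64,-1.46,-0.18],[-0.64,-1.46,-0.18],[-0.64,-1.46,-0.18],[-0.64,-1.46,-0.18],[-0.64,-1.46,-0.18],[-0.64,-1.46,-0.18],[-0.64,-1.46,-0.18],[-0.64,-1.46,-0.18],[-0.64,-1.46,-0.18],[-0.64,-1.46,-0.18]]}' 1 && python3 -m creep '{"delta_pos":[[-0.022,-0.0296,0.0031],[-0.022,-0.0296,0.0031],[0,0,0],[0,0,0]],"twist":[[-0.64,-1.46,-0.18],[-0.64,-1.46,-0.18],[0,0,0],[0,0,0]]}' && python3 - <<'E'
from h import *
o=get_obs();print(o["t"],o["qpos"],o["ee_pos"])
p,d,K,T=snap("wrist","w1");cv2.imwrite("pics/w1.png",p[:,:,::-1])
E
```

```text
t: 1.82
ee_pos: [430.9, -10.4, 204.8]
orientation: [0.284, 2.646, 0.195]
ft_force: [0.2, 0.6, -0.6]
width: 87.8
grasp_force: 0.0
t: 2.15
ee_pos: [454.8, -61.4, 206.3]
orientation: [0.279, 2.609, 0.21]
ft_force: [-0.1, 0.3, -0.8]
width: 88.1
grasp_force: 0.0
2.15 [-0.33262511  0.05541603  2.314718    0.7272638   0.39156821 -2.31669966] [454.82478267 -61.413921   206.25816602]
```

View pics/w1.png

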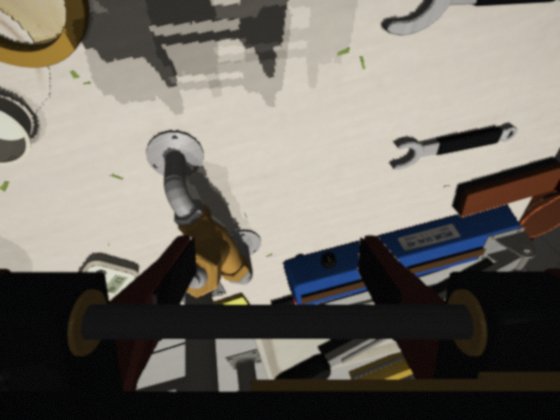

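The wrist view shows the strainer at left, with its flange at (175,150). The nut is partly hidden near (210,280), because a joint limit slowed some rows. I'll finish the approach and move j6 away from its limit.

```bash
python3 - <<'E'
from h import *
A=pose();N=np.array([553,-134,125.])
B=mk(N+110*AX,-AX,A[:3,1]);Z=np.eye(4);Z[:3,:3]=R.from_euler('z',30,degrees=True).as_matrix();plan(A,B@Z,9)
E
```

```text
9 rows shift m [-0.00796, -0.0067, 0.00031] twist deg [-0.254, -0.445, 3.327]
```

```bash
python3 -m creep '{"delta_pos":[[-0.008,-0.0067,0.0003],[-0.008,-0.0067,0.0003],[-0.008,-0.0067,0.0003],[-0.008,-0.0067,0.0003],[-0.008,-0.0067,0.0003],[-0.008,-0.0067,0.0003],[-0.008,-0.0067,0.0003],[-0.008,-0.0067,0.0003],[-0.008,-0.0067,0.0003],[0,0,0],[0,0,0]],"twist":[[-0.25,-0.45,3.33],[-0.25,-0.45,3.33],[-0.25,-0.45,3.33],[-0.25,-0.45,3.33],[-0.25,-0.45,3.33],[-0.25,-0.45,3.33],[-0.25,-0.45,3.33],[-0.25,-0.45,3.33],[-0.25,-0.45,3.33],[0,0,0],[0,0,0]]}' && python3 - <<'E'
from h import *
o=get_obs();print(o["t"],o["qpos"],pose().round(3).tolist())
p,d,K,T=snap("wrist","w2");cv2.imwrite("pics/w2.png",p[:,:,::-1])
E
```

```text
t: 3.12
ee_pos: [491.6, -144.4, 215.7]
orientation: [0.929, 2.412, 0.42]
ft_force: [0.1, 0.1, 0.1]
width: 88.2
grasp_force: 0.0
3.1167 [-0.53805477  0.13851813  2.2290734   0.9626981   0.47398481 -2.18352716] [[-0.632, 0.53, 0.566, 491.559], [0.69, 0.717, 0.099, -144.416], [-0.354, 0.453, -0.819, 215.711], [0.0, 0.0, 0.0, 1.0]]
```

View pics/w2.png

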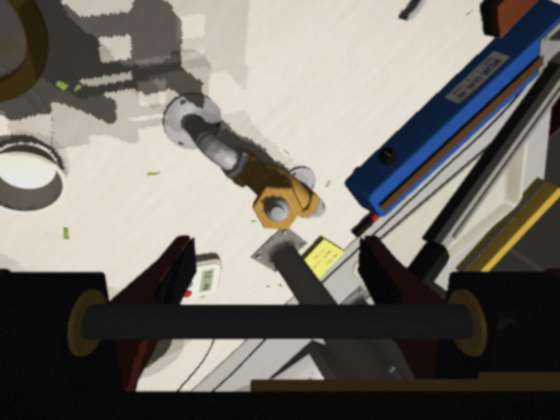

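The nut shows clearly at (277,207), with corners near (255,209) and (302,205) and the bonnet on its centre. I'll measure its top face by depth and ray casting.

```bash
python3 - <<'E'
from h import *
p,d,K,T=load("w2");C=cloud(d,K,T);hsv=cv2.cvtColor(p,cv2.COLOR_RGB2HSV)
N0=np.array([553,-134,125.])
reg=np.zeros(d.shape,bool);reg[175:240,240:325]=1
br=(hsv[...,0]>8)&(hsv[...,0]<28)&(hsv[...,1]>100)&reg
s=(C-N0)@AX
h,e=np.histogram(s[br],bins=np.arange(-60,40,3));print(list(zip(e[:-1],h)))
hi=s[br];top=np.percentile(hi[hi>-5],60)
m=br&(abs(s-top)<2.5);Q=C[m]
c=Q.mean(0);_,_,V=np.linalg.svd(Q-c);n=V[2]*np.sign(V[2,2]);print("n",len(Q),"top",top,"normal",n,"AX",AX,"angle",np.degrees(np.arccos(n@AX)))
off=np.median((Q-N0)@AX);o=T[:3,3]
bon=(s>off+6)&reg;print("bonnet",bon.sum(),s[bon].max()-off, C[bon].mean(0))
# in-plane coords: e1 = strainer y-ish horizontal, e2
e1=np.cross([0,0,1.],AX);e1/=np.linalg.norm(e1);e2=np.cross(AX,e1)
mm=((m|bon)).astype(np.uint8);mm=cv2.morphologyEx(mm,cv2.MORPH_CLOSE,np.ones((3,3)))
cs,_=cv2.findContours(mm,cv2.RETR_EXTERNAL,cv2.CHAIN_APPROX_NONE);ct=max(cs,key=cv2.contourArea)[:,0].astype(float)
P=[]
for u,v in ct:
    o_,r=ray(K,T,u,v);x=o_+r*((N0+off*AX-o_)@AX)/(r@AX);P.append([(x-N0)@e1,(x-N0)@e2])
P=np.array(P)
for k in range(0,60,4):
    w=[];mid=[]
    for j in range(3):
        a=np.radians(k+60*j);t=P@[np.cos(a),np.sin(a)];w.append(np.ptp(t));mid.append((t.max()+t.min())/2)
    A=np.array([[np.cos(np.radians(k+60*j)),np.sin(np.radians(k+60*j))] for j in range(3)]);cc=np.linalg.lstsq(A,np.array(mid),rcond=None)[0]
    print(k,np.round(w,1),round(np.mean(w),2),"ctr2",cc.round(1),"nut centre",(N0+(off-11)*AX+cc[0]*e1+cc[1]*e2).round(1))
B=pose();print("tool y in plane deg",np.degrees(np.arctan2(B[:3,1]@e2,B[:3,1]@e1)))
E
```

```text
[(np.int64(-60), np.int64(2)), (np.int64(-57), np.int64(5)), (np.int64(-54), np.int64(1)), (np.int64(-51), np.int64(13)), (np.int64(-48), np.int64(12)), (np.int64(-45), np.int64(41)), (np.int64(-42), np.int64(77)), (np.int64(-39), np.int64(89)), (np.int64(-36), np.int64(85)), (np.int64(-33), np.int64(87)), (np.int64(-30), np.int64(58)), (np.int64(-27), np.int64(33)), (np.int64(-24), np.int64(3)), (np.int64(-21), np.int64(0)), (np.int64(-18), np.int64(1)), (np.int64(-15), np.int64(7)), (np.int64(-12), np.int64(1)), (np.int64(-9), np.int64(1)), (np.int64(-6), np.int64(18)), (np.int64(-3), np.int64(23)), (np.int64(0), np.int64(28)), (np.int64(3), np.int64(25)), (np.int64(6), np.int64(30)), (np.int64(9), np.int64(29)), (np.int64(12), np.int64(137)), (np.int64(15), np.int64(920)), (np.int64(18), np.int64(22)), (np.int64(21), np.int64(0)), (np.int64(24), np.int64(0)), (np.int64(27), np.int64(0)), (np.int64(30), np.int64(0)), (np.int64(33), np.int64(0)), (np.int64(36), np.int64(0))]
n 1047 top 16.2882702227963 normal [-0.56619847 -0.09201821  0.81911656] AX [-0.56506355 -0.09861938  0.81913
[... 564 characters left out ...]
 37.3] 37.93 ctr2 [0.5 1.3] nut centre [ 551.2 -134.8  130. ]
28 [37.1 37.5 36.5] 37.07 ctr2 [0.6 1.2] nut centre [ 551.1 -134.9  130. ]
32 [36.  36.7 36.3] 36.35 ctr2 [0.4 1.2] nut centre [ 551.1 -134.7  130. ]
36 [35.8 36.2 36.4] 36.17 ctr2 [0.2 1.3] nut centre [ 551.1 -134.5  130. ]
40 [36.5 36.4 37.4] 36.74 ctr2 [0.2 1.5] nut centre [ 551.3 -134.5  130.2]
44 [37.6 36.9 38.1] 37.54 ctr2 [0.2 1.6] nut centre [ 551.4 -134.5  130.2]
48 [38.5 37.7 38.7] 38.29 ctr2 [0.2 1.6] nut centre [ 551.3 -134.5  130.2]
52 [39.3 38.2 39. ] 38.86 ctr2 [0.2 1.5] nut centre [ 551.3 -134.5  130.2]
56 [39.9 38.6 39.4] 39.28 ctr2 [0.3 1.5] nut centre [ 551.3 -134.6  130.2]
tool y in plane deg 128.00240493270607
```

```bash
cat >> h.py <<'E'
NUT=np.array([551.1,-134.6,130.0])
E1=np.cross([0,0,1.],AX);E1/=np.linalg.norm(E1);E2=np.cross(AX,E1)
def inpl(deg):return np.cos(np.radians(deg))*E1+np.sin(np.radians(deg))*E2
def ang(v):return np.degrees(np.arctan2(v@E2,v@E1))
E
python3 - <<'E'
from h import *
A=pose();M=mk(NUT+70*AX,-AX,inpl(95));B=mk(NUT-12*AX,-AX,inpl(95));plan(A,M,7);plan(M,B,4)
E
```

```text
7 rows shift m [-0.00012, -1e-05, 0.00498] twist deg [0.007, 0.004, 4.715]
4 rows shift m [0.0, 0.0, 0.0205] twist deg [0.0, 0.0, -0.0]
```

```bash
python3 -m creep '{"delta_pos":[[-0.0001,0,0.005],[-0.0001,0,0.005],[-0.0001,0,0.005],[-0.0001,0,0.005],[-0.0001,0,0.005],[-0.0001,0,0.005],[-0.0001,0,0.005],[0,0,0.0205],[0,0,0.0205],[0,0,0.0205],[0,0,0.0205],[0,0,0],[0,0,0]],"twist":[[0,0,4.72],[0,0,4.72],[0,0,4.72],[0,0,4.72],[0,0,4.72],[0,0,4.72],[0,0,4.72],[0,0,0],[0,0,0],[0,0,0],[0,0,0],[0,0,0],[0,0,0]]}' 1 && python3 - <<'E'
from h import *
A=pose();o=get_obs();D=A[:3,3]-NUT;print(o["qpos"],"axis",D@AX,"e1,e2",D@E1,D@E2,"y ang",ang(A[:3,1]),"in tool",A[:3,:3].T@D)
E
```

```text
t: 4.25
ee_pos: [557.9, -132.7, 119.6]
orientation: [1.623, 2.11, 0.62]
ft_force: [0.2, 0.6, -0.2]
width: 87.9
grasp_force: 0.0
[-0.43242355  0.41799343  2.17272083  1.48642908  0.33472134 -2.08390148] axis -12.515093557772287 e1,e2 -0.6675217280951427 -0.24780814583737243 y ang 94.95834787816453 in tool [ 0.66945212 -0.18768967 12.51603641]
```

```bash
python3 -m creep '{"delta_pos":[[-0.0003,0,0],[-0.0003,0,0],[0,0,0],[0,0,0],[0,0,0],[0,0,0]],"twist":[[0,0,0],[0,0,0],[0,0,0],[0,0,0],[0,0,0],[0,0,0]]}' 0 && python3 - <<'E'
from h import *
o=get_obs();print(o["moment"],o["ft_force"],o["moment"]@AX)
E
python3 -m creep '{"delta_pos":[[0,0,0.0001],[0,0,0.0001],[0,0,0.0001],[0,0,0.0001],[0,0,0],[0,0,0]],"twist":[[0,0,5],[0,0,5],[0,0,5],[0,0,5],[0,0,0],[0,0,0]]}' && python3 - <<'E'
from h import *
o=get_obs();A=pose();print(o["qpos"],o["moment"],o["ft_force"],o["moment"]@AX,ang(A[:3,1]),A[:3,:3].T@(A[:3,3]-NUT))
E
```

```text
t: 4.75
ee_pos: [558.6, -134.6, 120.9]
orientation: [1.622, 2.107, 0.619]
ft_force: [-0.2, 0.1, -0.5]
width: 51.5
grasp_force: 0.0
[-0.1402663   0.28963382 -0.00692007] [-0.20808645  0.12363065 -0.51260963] 0.04502741087506175
t: 5.25
ee_pos: [558.8, -134.4, 120.2]
orientation: [2.006, 1.836, 0.724]
ft_force: [-1.2, -0.3, 0.9]
width: 37.9
grasp_force: 30.0
[-0.43445355  0.41803462  2.17126187  1.489374    0.33466486 -1.74042046] [-0.05251916  0.34874909 -0.14059744] [-1.17211561 -0.33233592  0.87926118] -0.11988463522750334 75.05029464755714 [-0.92902798  0.84050853 12.35418551]
```

```bash
python3 -m creep '{"delta_pos":[[0,0,0],[0,0,0],[0,0,0],[0,0,0]],"twist":[[0,0,0],[0,0,0],[0,0,0],[0,0,0]]}'; python3 -m creep '{"delta_pos":[[0,0,0.0001],[0,0,0.0001],[0,0,0.0001],[0,0,0.0001],[0,0,0]],"twist":[[0,0,4],[0,0,4],[0,0,4],[0,0,4],[0,0,0]]}' && python3 - <<'E'
from h import *
o=get_obs();A=pose();print(o["moment"],o["ft_force"],o["moment"]@AX,ang(A[:3,1]),A[:3,:3].T@(A[:3,3]-NUT))
E
python3 -m creep '{"delta_pos":[[0,0,0.0001],[0,0,0.0001],[0,0,0.0001],[0,0,0.0001],[0,0,0]],"twist":[[0,0,4],[0,0,4],[0,0,4],[0,0,4],[0,0,0]]}' && python3 - <<'E'
from h import *
o=get_obs();A=pose();print(o["moment"],o["ft_force"],o["moment"]@AX,ang(A[:3,1]),A[:3,:3].T@(A[:3,3]-NUT))
E
```

```text
t: 5.58
ee_pos: [558.8, -134.4, 120.2]
orientation: [2.008, 1.835, 0.725]
ft_force: [-2.7, -1.6, 2.7]
width: 37.7
grasp_force: 30.0
t: 6.0
ee_pos: [558.9, -134.3, 119.8]
orientation: [2.293, 1.568, 0.799]
ft_force: [-3.8, -0.5, 3.6]
width: 37.9
grasp_force: 30.0
[-0.22185582  0.45938843  0.01809625] [-3.80694339 -0.53975042  3.61818535] 0.09488125808522566 58.84168969020999 [-0.67214965  0.89458948 12.77574621]
t: 6.42
ee_pos: [559.0, -134.2, 119.4]
orientation: [2.546, 1.263, 0.861]
ft_force: [-4.1, -1.2, 4.9]
width: 37.8
grasp_force: 30.0
[-0.168561    0.5920362   0.01731106] [-4.09440292 -1.21160216  4.87076306] 0.051041478862760045 42.90429394851272 [-0.42851615  0.91621248 13.13557685]
```

```bash
cat > m.py <<'E'
from h import *
o=get_obs();A=pose();print("F.ax %.1f M.ax %.3f yang %.1f"%(o["ft_force"]@AX,o["moment"]@AX,ang(A[:3,1])),o["moment"].round(2),"tq6",o["joint_torque"].round(2)[3:],"w",round(o["width"],1),(A[:3,:3].T@(A[:3,3]-NUT)).round(1),o["qpos"].round(2)[3:])
E
for i in 1 2 3; do python3 -m creep '{"delta_pos":[[0,0,0],[0,0,0],[0,0,0],[0,0,0]],"twist":[[0,0,4],[0,0,4],[0,0,0],[0,0,0]]}' >/dev/null; python3 m.py; done
```

```text
F.ax 6.1 M.ax -0.001 yang 35.1 [-0.11  0.68  0.  ] tq6 [0.82 1.16 0.18] w 37.6 [-0.3  0.9 13.2] [ 1.49  0.33 -1.05]
F.ax 5.2 M.ax -0.018 yang 27.1 [-0.04  0.77  0.05] tq6 [0.88 1.11 0.18] w 37.8 [-0.2  0.9 13.3] [ 1.49  0.33 -0.91]
F.ax 2.5 M.ax -0.072 yang 19.2 [0.03 0.89 0.04] tq6 [0.94 1.03 0.18] w 37.5 [-0.1  0.8 13.4] [ 1.49  0.33 -0.77]
```

Joint 6 torque reads 0.18 N m, which matches easy running. I'll watch it for the step up at the stop.

```bash

for i in 1 2; do python3 -m creep '{"delta_pos":[[0,0,0],[0,0,0],[0,0,0]],"twist":[[0,0,4],[0,0,0],[0,0,0]]}' >/dev/null; python3 m.py; done
```

```text
F.ax 2.3 M.ax 0.062 yang 15.1 [-0.02  1.01  0.19] tq6 [1.05 0.95 0.2 ] w 37.8 [-0.   0.8 13.4] [ 1.49  0.33 -0.7 ]
F.ax 0.2 M.ax 0.000 yang 11.1 [0.14 1.04 0.22] tq6 [1.11 0.85 0.2 ] w 37.5 [ 0.1  0.8 13.4] [ 1.49  0.33 -0.63]
```

```bash

for i in 1 2; do python3 -m creep '{"delta_pos":[[0,0,0],[0,0,0],[0,0,0]],"twist":[[0,0,4],[0,0,0],[0,0,0]]}' >/dev/null; python3 m.py; done
```

```text
F.ax -0.2 M.ax -0.002 yang 7.1 [0.24 1.16 0.3 ] tq6 [1.16 0.74 0.2 ] w 38.1 [ 0.1  0.7 13.4] [ 1.49  0.33 -0.56]
F.ax -0.7 M.ax 0.002 yang 3.1 [0.25 1.2  0.32] tq6 [1.22 0.6  0.19] w 37.8 [ 0.2  0.7 13.4] [ 1.49  0.33 -0.49]
```

```bash

for i in 1 2; do python3 -m creep '{"delta_pos":[[0,0,0.0001],[0,0,0],[0,0,0]],"twist":[[0,0,4],[0,0,0],[0,0,0]]}' |grep ft; python3 m.py; done
```

```text
ft_force: [-3.7, 4.3, -4.2]
F.ax -1.8 M.ax -0.056 yang -0.9 [0.43 1.31 0.39] tq6 [1.28 0.43 0.19] w 37.9 [ 0.2  0.6 13.5] [ 1.49  0.33 -0.42]
ft_force: [-3.5, 3.7, -4.5]
F.ax -2.1 M.ax -0.064 yang -4.9 [0.47 1.32 0.41] tq6 [1.3  0.38 0.15] w 37.9 [ 0.3  0.6 13.5] [ 1.49  0.33 -0.35]
```

```bash

for i in 1 2; do python3 -m creep '{"delta_pos":[[0,0,0.0001],[0,0,0],[0,0,0]],"twist":[[0,0,4],[0,0,0],[0,0,0]]}' |grep ft; python3 m.py; done
```

```text
ft_force: [-4.3, 4.1, -3.5]
F.ax -0.8 M.ax 0.001 yang -8.9 [0.45 1.3  0.47] tq6 [1.3  0.34 0.14] w 38.0 [ 0.3  0.5 13.6] [ 1.49  0.33 -0.28]
ft_force: [-3.4, 4.4, -3.4]
F.ax -1.3 M.ax -0.001 yang -12.9 [0.44 1.28 0.46] tq6 [1.3  0.29 0.14] w 37.8 [ 0.4  0.5 13.7] [ 1.5   0.33 -0.21]
```

```bash

for i in 1 2; do python3 -m creep '{"delta_pos":[[0,0,0.0001],[0,0,0],[0,0,0]],"twist":[[0,0,3],[0,0,0],[0,0,0]]}' |grep ft; python3 m.py; done; python3 - <<'E'
from h import *
p=snap("scene","s2")[0][180:280,230:350,::-1];q=snap("side","d2")[0][110:210,200:320,::-1]
cv2.imwrite("pics/c2.png",np.hstack([cv2.resize(x,None,fx=3.3,fy=3.3,interpolation=cv2.INTER_CUBIC) for x in(p,q)]))
E
```

```text
ft_force: [-4.4, 5.0, -2.5]
F.ax -0.1 M.ax 0.084 yang -15.9 [0.44 1.3  0.56] tq6 [1.35 0.26 0.15] w 37.6 [ 0.4  0.4 13.8] [ 1.5   0.33 -0.16]
ft_force: [-4.1, 3.7, -2.3]
F.ax 0.0 M.ax 0.040 yang -18.9 [0.45 1.27 0.51] tq6 [1.35 0.22 0.15] w 37.7 [ 0.4  0.4 13.9] [ 1.5   0.33 -0.11]
```

View pics/c2.png

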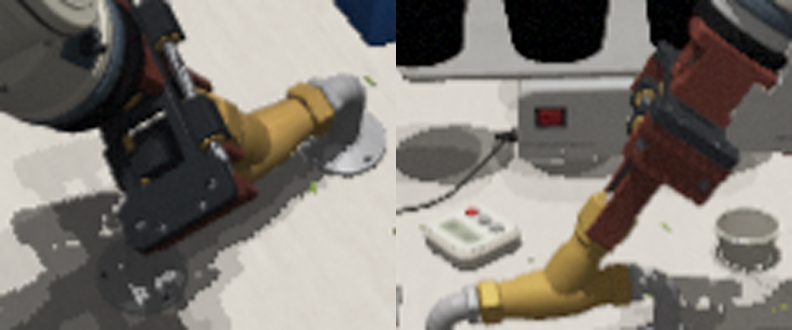

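The crop shows the fingers seated on the nut, at (600,220) on the right, with nothing else touched. I'll keep turning in small steps.

```bash

for i in 1 2; do python3 -m creep '{"delta_pos":[[0,0,0.0001],[0,0,0],[0,0,0]],"twist":[[0,0,3],[0,0,0],[0,0,0]]}' |grep ft; python3 m.py; done
```

```text
ft_force: [-5.9, 5.2, -1.1]
F.ax 1.9 M.ax 0.261 yang -21.8 [0.36 1.28 0.72] tq6 [1.54 0.21 0.34] w 38.0 [ 0.4  0.3 13.9] [ 1.5   0.33 -0.06]
ft_force: [-6.3, 4.9, -0.3]
F.ax 2.9 M.ax 0.200 yang -24.9 [0.44 1.29 0.7 ] tq6 [1.5  0.17 0.29] w 38.2 [ 0.4  0.3 14. ] [ 1.5   0.33 -0.  ]
```

```bash

for i in 1 2; do python3 -m creep '{"delta_pos":[[0,0,0.0001],[0,0,0],[0,0,0]],"twist":[[0,0,3],[0,0,0],[0,0,0]]}' |grep ft; python3 m.py; done
```

```text
ft_force: [-6.5, 4.1, 1.0]
F.ax 4.1 M.ax 0.227 yang -27.8 [0.45 1.32 0.75] tq6 [1.51 0.13 0.29] w 37.9 [ 0.4  0.2 14. ] [1.5  0.33 0.05]
ft_force: [-6.3, 3.8, 1.6]
F.ax 4.5 M.ax 0.188 yang -30.9 [0.5  1.33 0.74] tq6 [1.51 0.08 0.29] w 38.1 [ 0.4  0.2 14.1] [1.5  0.33 0.1 ]
```

The torque doubled at about -20° and stayed up, so the nut is on its seal with a slight nip of about 10°. I'll release, back off and look again.

```bash
python3 -m creep '{"delta_pos":[[0,0,0],[0,0,0],[0,0,0],[0,0,0],[0,0,-0.02],[0,0,-0.025],[0,0,-0.025],[0,0,-0.025],[0,0,-0.025],[0,0,0],[0,0,0]],"twist":[[0,0,0],[0,0,0],[0,0,0],[0,0,0],[0,0,0],[0,0,0],[0,0,0],[0,0,0],[0,0,0],[0,0,0],[0,0,0]]}' 1 && cat > nutm.py <<'E'
from h import *
import sys
def meas(tag):
    p,d,K,T=load(tag);C=cloud(d,K,T);hsv=cv2.cvtColor(p,cv2.COLOR_RGB2HSV)
    Tc=np.linalg.inv(T);q=Tc[:3,:3]@(NUT+11*AX)+Tc[:3,3];u=K@q/q[2];print("expected px",u[:2])
    s=(C-NUT)@AX;lat=np.linalg.norm(C-NUT-s[...,None]*AX,axis=-1)
    reg=lat<32
    br=(hsv[...,0]>8)&(hsv[...,0]<28)&(hsv[...,1]>100)&reg&(s>4)
    off=np.median(s[br]);m=br&(abs(s-off)<3)
    bon=(s>off+6)&(s<off+20)&reg
    mm=cv2.morphologyEx((m|bon).astype(np.uint8),cv2.MORPH_CLOSE,np.ones((3,3)))
    cs,_=cv2.findContours(mm,cv2.RETR_EXTERNAL,cv2.CHAIN_APPROX_NONE);ct=max(cs,key=cv2.contourArea)[:,0].astype(float)
    P=[]
    for a,b in ct:
        o,r=ray(K,T,a,b);x=o+r*((NUT+off*AX-o)@AX)/(r@AX);P.append([(x-NUT)@E1,(x-NUT)@E2])
    P=np.array(P);best=None
    for k in np.arange(0,60,1.):
        V=np.array([[np.cos(np.radians(k+60*j)),np.sin(np.radians(k+60*j))] for j in range(3)]);t=P@V.T;w=np.ptp(t,axis=0)
        c=np.linalg.lstsq(V,(t.max(0)+t.min(0))/2,rcond=None)[0]
        if best is None or w.mean()<best[1].mean():best=(k,w,c)
    print("flat",best[0],"w",best[1].round(1),"ctr off",best[2].round(1),"top at",off,"centre",(NUT+(off-11)*AX+best[2][0]*E1+best[2][1]*E2).round(1))
if __name__=="__main__":meas(sys.argv[1])
E
python3 - <<'E'
from h import *
from nutm import meas
o=get_obs();print(o["t"],o["qpos"])
snap("wrist","w3");meas("w2");meas("w3")
E
```

```text
t: 11.93
ee_pos: [492.6, -146.8, 218.3]
orientation: [-2.762, 0.516, -0.839]
ft_force: [1.0, -0.7, -0.3]
width: 87.6
grasp_force: 0.0
11.9333 [-0.54189966  0.13540684  2.22615525  0.96123294  0.47624134  0.59171445]
expected px [277.13874321 206.93753389]
flat 38.0 w [10.5 49.5 51.3] ctr off [-11.2  -8. ] top at 212.53084645004526 centre [ 428.8 -144.6  290.5]
expected px [275.03352405 210.26575413]
flat 59.0 w [10.4 45.9 48.3] ctr off [ 8.3 13.1] top at 214.16836381883803 centre [ 448.3 -161.   303.9]
```

```bash
sed -i 's/&(s>4)/\&(s>4)\&(s<16)/' nutm.py; python3 nutm.py w2; python3 nutm.py w3
```

```text
expected px [277.13874321 206.93753389]
flat 35.0 w [35.8 35.8 34.9] ctr off [ 0.4 -0. ] top at 10.932795063170376 centre [ 551.2 -135.   129.9]
expected px [275.03352405 210.26575413]
flat 39.0 w [35.7 35.9 35. ] ctr off [1.8 1.5] top at 9.04954396549423 centre [ 553.7 -136.   129.3]
```

The nut now has flats at 39° (mod 60) and its top is 1.9 mm lower. That is a turn of about 116°, which agrees with the screw lead. Now over to the spanner.

```bash
python3 - <<'E'
from h import *
A=pose();y=np.array([np.cos(np.radians(-9.7)),np.sin(np.radians(-9.7)),0])
B=mk([418,165,170],[0,0,-1],y);plan(A,B);plan(A,B,20)
L=np.real(logm(np.linalg.inv(A)@B));print([(A@expm(L*s))[:3,3].round(0).tolist() for s in(.25,.5,.75,1)])
E
```

```text
16 rows shift m [0.00394, -0.02211, 0.00643] twist deg [0.852, -2.357, -6.119]
20 rows shift m [0.00336, -0.01765, 0.00516] twist deg [0.682, -1.886, -4.895]
[[530.0, -62.0, 224.0], [529.0, 30.0, 216.0], [489.0, 112.0, 196.0], [418.0, 165.0, 170.0]]
```

```bash
python3 -m creep '{"delta_pos":[[0.0034,-0.0177,0.0052],[0.0034,-0.0177,0.0052],[0.0034,-0.0177,0.0052],[0.0034,-0.0177,0.0052],[0.0034,-0.0177,0.0052],[0.0034,-0.0177,0.0052],[0.0034,-0.0177,0.0052],[0.0034,-0.0177,0.0052],[0.0034,-0.0177,0.0052],[0.0034,-0.0177,0.0052],[0.0034,-0.0177,0.0052],[0.0034,-0.0177,0.0052],[0.0034,-0.0177,0.0052],[0.0034,-0.0177,0.0052],[0.0034,-0.0177,0.0052],[0.0034,-0.0177,0.0052],[0.0034,-0.0177,0.0052],[0.0034,-0.0177,0.0052],[0.0034,-0.0177,0.0052],[0.0034,-0.0177,0.0052]],"twist":[[0.68,-1.89,-4.9],[0.68,-1.89,-4.9],[0.68,-1.89,-4.9],[0.68,-1.89,-4.9],[0.68,-1.89,-4.9],[0.68,-1.89,-4.9],[0.68,-1.89,-4.9],[0.68,-1.89,-4.9],[0.68,-1.89,-4.9],[0.68,-1.89,-4.9],[0.68,-1.89,-4.9],[0.68,-1.89,-4.9],[0.68,-1.89,-4.9],[0.68,-1.89,-4.9],[0.68,-1.89,-4.9],[0.68,-1.89,-4.9],[0.68,-1.89,-4.9],[0.68,-1.89,-4.9],[0.68,-1.89,-4.9],[0.68,-1.89,-4.9]]}' && python3 - <<'E'
from h import *
A=pose();y=np.array([np.cos(np.radians(-9.7)),np.sin(np.radians(-9.7)),0])
B=mk([418,165,170],[0,0,-1],y);print(get_obs()["qpos"]);plan(A,B)
E
```

```text
t: 13.65
ee_pos: [416.5, 168.1, 167.7]
orientation: [-2.391, -2.033, 0.008]
ft_force: [0.9, 0.8, -0.2]
width: 87.5
grasp_force: 0.0
[3.56264445e-01 2.51732533e-01 2.04684120e+00 1.53918974e-03
 8.48745428e-01 5.16619910e-01]
1 rows shift m [-0.00281, 0.00195, -0.00232] twist deg [-0.317, 0.106, 0.454]
```

```bash
python3 -m creep '{"delta_pos":[[0,0,0],[0,0,0],[0,0,0]],"twist":[[0,0,0],[0,0,0],[0,0,0]]}' && python3 - <<'E'
from h import *
p,d,K,T=snap("wrist","w4");cv2.imwrite("pics/w4.png",p[:,:,::-1])
E
```

```text
t: 13.9
ee_pos: [417.7, 167.0, 168.8]
orientation: [-2.398, -2.026, 0.003]
ft_force: [-0.0, -0.3, 0.6]
width: 87.5
grasp_force: 0.0
```

View pics/w4.png

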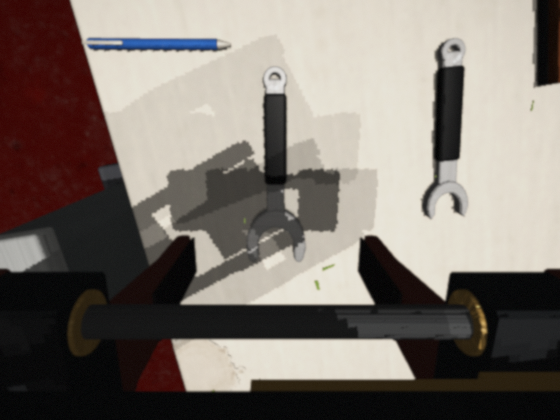

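The spanner shows with its ring at (275,78), sleeve from (275,93) to (276,183), and jaw tips at (257,255) and (300,258). I'll measure it by height.

```bash
cat > sp.py <<'E'
from h import *
import sys
def meas(tag,box=(225,55,325,275)):
    p,d,K,T=load(tag);C=cloud(d,K,T);x0,y0,x1,y1=box;S=C[y0:y1,x0:x1]
    z0=np.median(S[...,2][S[...,2]<6]);m=((S[...,2]>z0+5)&(S[...,2]<z0+30)).astype(np.uint8)
    k,l,s,_=cv2.connectedComponentsWithStats(m);i=1+np.argmax(s[1:,4]);m=l==i
    Q=S[m];V=p[y0:y1,x0:x1].max(-1)[m]
    print("bench",z0,"top",np.percentile(Q[:,2],[50,90]))
    # sleeve axis from long part
    c=Q[:,:2].mean(0);a=np.linalg.eigh(np.cov((Q[:,:2]-c).T))[1][:,1];a=-a if a[1]>0 else a
    for _ in range(3):
        n=np.array([-a[1],a[0]]);t=(Q[:,:2]-c)@a;t0=t.min();sl=(t>t0+26)&(t<t0+108)
        b=np.linspace(t0+26,t0+108,15);mid=[]
        for q in b:
            w=((Q[:,:2]-c)@n)[abs(t-q)<3];mid.append((w.max()+w.min())/2)
        f=np.polyfit(b,mid,1);a=a+f[0]*n;a/=np.linalg.norm(a);c=c+f[1]*n
    n=np.array([-a[1],a[0]]);t=(Q[:,:2]-c)@a;w=(Q[:,:2]-c)@n
    print("len",np.ptp(t),"head w",np.ptp(w),"sleeve w",np.ptp(w[(t>t.min()+40)&(t<t.min()+100)]),"head mid",(w.max()+w.min())/2)
    O=c+a*(t.min()+177);O2=c+a*(t.max()-17);print("ang",np.degrees(np.arctan2(a[1],a[0])),"O end",O,"O tip",O2);return O,a
if __name__=="__main__":meas(sys.argv[1])
E
python3 sp.py w4; python3 - <<'E'
from h import *
p,d,K,T=load("w4")
for u,v in((275,67),(275,93),(276,183),(257,257),(300,259)):print(plane(K,T,u,v,14).round(1))
for n,e,h in(("scene0",(168,147),(182,198)),("side0",(345,356),(341,283))):
    p,d,K,T=load(n);print(n,plane(K,T,*e,10).round(0),plane(K,T,*h,10).round(0))
E
```

```text
bench 0.5795848105793198 top [14.04061653 15.26312724]
len 193.24574979426728 head w 62.218346917386924 sleeve w 22.070786241902233 head mid 1.166993321274619
ang -99.82008015352672 O end [404.04667251 106.71330009] O tip [404.17531353 107.45649916]
[434.4 279.7  14. ]
[430.6 257.7  14. ]
[417.3 174.   14. ]
[384.   98.7  14. ]
[428.5  88.8  14. ]
scene0 [430. 272.  10.] [399. 104.  10.]
side0 [431. 275.  10.] [403. 108.  10.]
```

```bash
python3 - <<'E'
from h import *
A=pose();t=np.radians(-99.8);a=np.array([np.cos(t),np.sin(t)]);O=np.array([404.1,107.1]);g=O-88*a
y=[-a[1],a[0],0];B=mk([*g,40],[0,0,-1],y);plan(A,B,5)
E
```

```text
5 rows shift m [0.00539, -0.00064, 0.02581] twist deg [-0.031, -0.0, 0.027]
```

```bash
python3 -m creep '{"delta_pos":[[0.0054,-0.0006,0.0258],[0.0054,-0.0006,0.0258],[0.0054,-0.0006,0.0258],[0.0054,-0.0006,0.0258],[0.0054,-0.0006,0.0258],[0,0,0.009],[0,0,0.009],[0,0,0.009],[0,0,0.009],[0,0,0],[0,0,0]],"twist":[[0,0,0],[0,0,0],[0,0,0],[0,0,0],[0,0,0],[0,0,0],[0,0,0],[0,0,0],[0,0,0],[0,0,0],[0,0,0]]}' && python3 -m creep '{"delta_pos":[[0,0,0],[0,0,0],[0,0,0],[0,0,0],[0,0,0],[0,0,0],[0,0,0],[0,0,0],[0,0,0],[0,0,0],[0,0,0],[0,0,0],[0,0,0]],"twist":[[0,0,0],[0,0,0],[0,0,0],[0,0,0],[0,0,0],[0,0,0],[0,0,0],[0,0,0],[0,0,0],[0,0,0],[0,0,0],[0,0,0],[0,0,0]]}' 0 && python3 -c "
from h import *
print(pose().round(2).tolist())"
```

```text
t: 14.87
ee_pos: [418.6, 193.4, 4.6]
orientation: [-2.399, -2.027, 0.003]
ft_force: [-1.3, 0.4, -0.2]
width: 88.3
grasp_force: 0.0
t: 15.95
ee_pos: [418.6, 193.6, 4.4]
orientation: [-2.399, -2.027, 0.003]
ft_force: [0.8, 0.0, -0.9]
width: 21.9
grasp_force: 30.0
[[0.17, 0.99, -0.0, 418.57], [0.99, -0.17, -0.0, 193.63], [-0.0, -0.0, -1.0, 4.41], [0.0, 0.0, 0.0, 1.0]]
```

```bash
python3 -m creep '{"delta_pos":[[0,0,-0.01],[0,0,-0.02],[0,0,-0.03],[0,0,-0.035],[0,0,-0.035],[0,0,-0.035],[0,0,-0.035],[0,0,0],[0,0,0]],"twist":[[0,0,0],[0,0,0],[0,0,0],[0,0,0],[0,0,0],[0,0,0],[0,0,0],[0,0,0],[0,0,0]]}' && python3 - <<'E'
from h import *
for n in("scene0","side0"):
    p,d,K,T=load(n);C=cloud(d,K,T).reshape(-1,3)
    for x in range(400,760,60):
        r=[]
        for y in range(-480,-160,40):
            m=(C[:,0]>=x)&(C[:,0]<x+60)&(C[:,1]>=y)&(C[:,1]<y+40)&(C[:,2]<400);r.append(int(np.percentile(C[m,2],98)) if m.sum()>3 else None)
        print(n,x,r)
snap("scene","s3");snap("side","d3")
A=pose()
for n in("s3","d3"):
    p,d,K,T=load(n);C=cloud(d,K,T);L=(C-A[:3,3])@A[:3,:3]
    m=(abs(L[...,2])<40)&(abs(L[...,1])<40)&(L[...,0]<-45)&(L[...,0]>-120);Q=L[m]
    if len(Q)>20:
        f=np.polyfit(Q[:,0],Q[:,2],1);print(n,len(Q),"z slope deg",np.degrees(np.arctan(f[0])),"z at -88",np.polyval(f,-88),"x",Q[:,0].min(),Q[:,0].max(),"y",np.percentile(Q[:,1],[1,99]))
E
```

```text
t: 16.7
ee_pos: [419.4, 193.9, 206.2]
orientation: [-2.399, -2.028, -0.002]
ft_force: [-0.9, -0.2, -5.1]
width: 21.7
grasp_force: 30.0
scene0 400 [231, 231, 2, 1, 32, 32, 2, 2]
scene0 460 [241, 231, None, 2, 2, 2, 2, 7]
scene0 520 [232, 232, None, 2, 2, 2, 2, 3]
scene0 580 [246, 231, 2, 6, 20, 2, 2, 2]
scene0 640 [231, 232, None, 22, 21, 19, 2, 2]
scene0 700 [248, 231, None, 2, 398, 58, 389, 391]
side0 400 [235, 231, 4, 4, 34, 34, 4, 4]
side0 460 [242, 230, 4, 4, 4, 3, 4, 7]
side0 520 [233, 230, 4, 3, 3, 4, 3, 4]
side0 580 [247, 231, 4, 4, 22, 4, None, 4]
side0 640 [233, 231, 11, 24, 24, 21, 3, 3]
side0 700 [248, 233, 154, 8, 18, 4, 395, 395]
s3 412 z slope deg -3.22822792290828 z at -88 -7.7964218821689695 x -106.27329606030558 -45.6589332967433 y [-30.38559561  29.62922036]
d3 266 z slope deg 1.301420810450991 z at -88 -9.603881216099618 x -97.6470982999213 -45.15657373297675 y [-26.50290892  30.44291527]
```

Lifted level with no droop. Next I'll work out the route: tilt over the nut, turn, then go to the pre-insert position on the right.

```bash
cat >> h.py <<'E'
NC=NUT+0.9*E1+0.7*E2-1.9*AX
J=np.array([-87.7,0.4,-2.8])
def spose(c,a):   # tool pose with jaw mid at c, mouth direction in-plane a deg
    u=inpl(a);T=mk([0,0,0],-AX,np.cross(AX,u));T[:3,3]=c-T[:3,:3]@J;return T
def at(p):
    d=p[:3,3]+p[:3,:3]@J-NC;return "jaw mid rel nut: ax %.1f e1 %.1f e2 %.1f mouth %.1f tilt %.1f"%(d@AX,d@E1,d@E2,ang(-p[:3,0]),np.degrees(np.arccos(-p[:3,2]@AX)))
E
python3 - <<'E'
from h import *
A=pose();W0=mk([470,-120,270],-AX,A[:3,1]);plan(A,W0)
Wr=spose([0,0,0],189);Wr[:3,3]=W0[:3,3];plan(W0,Wr)
u=inpl(189);P=spose(NC-45*u,189);W1=P.copy();W1[:3,3]+=90*AX;print(W1[:3,3],P[:3,3]);plan(Wr,W1);plan(W1,P)
E
```

```text
9 rows shift m [-0.03222, 0.01441, -0.00755] twist deg [-3.647, 1.437, 0.425]
22 rows shift m [0.0, -0.0, -0.0] twist deg [0.0, -0.0, 6.708]
[ 543.21285153 -269.87402067  212.40748949] [ 594.06857081 -260.99827681  138.68560002]
5 rows shift m [0.03181, 0.00404, 0.01475] twist deg [-0.0, -0.0, 0.0]
3 rows shift m [0.0, 0.0, 0.03] twist deg [-0.0, -0.0, 0.0]
```

```bash
python3 -m creep '{"delta_pos":[[-0.0207,0.0093,-0.0049],[-0.0207,0.0093,-0.0049],[-0.0207,0.0093,-0.0049],[-0.0207,0.0093,-0.0049],[-0.0207,0.0093,-0.0049],[-0.0207,0.0093,-0.0049],[-0.0207,0.0093,-0.0049],[-0.0207,0.0093,-0.0049],[-0.0207,0.0093,-0.0049],[-0.0207,0.0093,-0.0049],[-0.0207,0.0093,-0.0049],[-0.0207,0.0093,-0.0049],[-0.0207,0.0093,-0.0049],[-0.0207,0.0093,-0.0049]],"twist":[[-2.34,0.92,0.27],[-2.34,0.92,0.27],[-2.34,0.92,0.27],[-2.34,0.92,0.27],[-2.34,0.92,0.27],[-2.34,0.92,0.27],[-2.34,0.92,0.27],[-2.34,0.92,0.27],[-2.34,0.92,0.27],[-2.34,0.92,0.27],[-2.34,0.92,0.27],[-2.34,0.92,0.27],[-2.34,0.92,0.27],[-2.34,0.92,0.27]]}' && python3 - <<'E'
from h import *
A=pose();W0=mk([470,-120,270],-AX,A[:3,1]);Wr=spose([0,0,0],189);Wr[:3,3]=W0[:3,3]
print(get_obs()["qpos"]);plan(A,W0);plan(A,Wr,22)
E
```

```text
t: 17.97
ee_pos: [468.8, -120.0, 269.2]
orientation: [2.163, 1.704, 0.764]
ft_force: [1.1, 0.9, -4.9]
width: 21.9
grasp_force: 30.0
[-0.51045095 -0.02035857  2.23293494  0.74774726  0.56340545 -0.84391067]
1 rows shift m [0.00037, 0.00139, 1e-05] twist deg [-0.107, -0.084, -0.0]
22 rows shift m [9e-05, 1e-05, 0.0] twist deg [-0.007, 0.005, 6.705]
```

```bash
python3 -m creep '{"delta_pos":[[0,0,0],[0,0,0],[0,0,0],[0,0,0],[0,0,0],[0,0,0],[0,0,0],[0,0,0],[0,0,0],[0,0,0],[0,0,0],[0,0,0],[0,0,0],[0,0,0],[0,0,0],[0,0,0],[0,0,0],[0,0,0],[0,0,0],[0,0,0]],"twist":[[0,0,6.7],[0,0,6.7],[0,0,6.7],[0,0,6.7],[0,0,6.7],[0,0,6.7],[0,0,6.7],[0,0,6.7],[0,0,6.7],[0,0,6.7],[0,0,6.7],[0,0,6.7],[0,0,6.7],[0,0,6.7],[0,0,6.7],[0,0,6.7],[0,0,6.7],[0,0,6.7],[0,0,6.7],[0,0,6.7]]}' && python3 - <<'E'
from h import *
A=pose();P=spose(NC-45*inpl(189),189);W1=P.copy();W1[:3,3]+=90*AX
print(get_obs()["qpos"]);plan(A,W1,8)
E
```

```text
t: 19.63
ee_pos: [468.7, -118.8, 268.5]
orientation: [-2.349, 1.298, -0.651]
ft_force: [-0.3, -0.1, -4.8]
width: 21.7
grasp_force: 30.0
[-0.50661102 -0.01979393  2.23266925  0.74162465  0.56310101  1.50873406]
8 rows shift m [0.01968, 0.00491, 0.0091] twist deg [0.024, 0.03, 1.648]
```

```bash
python3 -m creep '{"delta_pos":[[0.0197,0.0049,0.0091],[0.0197,0.0049,0.0091],[0.0197,0.0049,0.0091],[0.0197,0.0049,0.0091],[0.0197,0.0049,0.0091],[0.0197,0.0049,0.0091],[0.0197,0.0049,0.0091],[0.0197,0.0049,0.0091],[0,0,0],[0,0,0]],"twist":[[0,0,1.65],[0,0,1.65],[0,0,1.65],[0,0,1.65],[0,0,1.65],[0,0,1.65],[0,0,1.65],[0,0,1.65],[0,0,0],[0,0,0]]}' && python3 - <<'E'
from h import *
A=pose();P=spose(NC-45*inpl(189),189);print(get_obs()["qpos"],at(A));plan(A,P,6)
a=[];
for n,t in(("scene","s4"),("side","d4")):
    p,d,K,T=snap(n,t);C=cloud(d,K,T);L=(C-A[:3,3])@A[:3,:3]
    m=(abs(L[...,2])<25)&(abs(L[...,1])<40)&(L[...,0]<-45)&(L[...,0]>-120);Q=L[m]
    h=Q[Q[:,0]<-70];print(n,len(Q),"z med",np.median(Q[:,2]) if len(Q) else 0,"x",np.percentile(Q[:,0],[1,99]),"y",np.percentile(h[:,1],[1,99]))
    Tc=np.linalg.inv(T);q=Tc[:3,:3]@(A[:3,3]+A[:3,:3]@J)+Tc[:3,3];u,v=(K@q/q[2])[:2].astype(int);print(u,v)
    a.append(cv2.resize(p[v-50:v+50,u-60:u+60,::-1],None,fx=3.3,fy=3.3,interpolation=cv2.INTER_CUBIC))
cv2.imwrite("pics/c4.png",np.hstack(a))
E
```

```text
t: 20.47
ee_pos: [544.6, -270.3, 213.0]
orientation: [-2.158, 1.534, -0.58]
ft_force: [-0.4, 0.3, -4.3]
width: 21.8
grasp_force: 30.0
[-0.70814288  0.30563582  1.9983635   0.87568243  0.61382208  1.42066533] jaw mid rel nut: ax 90.1 e1 45.2 e2 8.1 mouth -170.8 tilt 0.3
6 rows shift m [-0.00012, 0.00019, 0.01496] twist deg [0.029, 0.038, 0.04]Traceback (most recent call last):
  File "<stdin>", line 7, in <module>
    return _quantile_unchecked(
        a, q, axis, out, overwrite_input, method, keepdims, weights)
    return _ureduce(a,
                    func=_quantile_ureduce_func,
    ...<5 lines>...
                    overwrite_input=overwrite_input,
                    method=method)
    r = func(a, **kwargs)
    result = _quantile(arr,
                       quantiles=q,
    ...<2 lines>...
                       out=out,
                       weights=wgt)
    slices_having_nans = np.isnan(arr[-1, ...])
                                  ~~~^^^^^^^^^
IndexError: index -1 is out of bounds for axis 0 with size 0
```

```bash
python3 -m creep '{"delta_pos":[[-0.0001,0.0002,0.015],[-0.0001,0.0002,0.015],[-0.0001,0.0002,0.015],[-0.0001,0.0002,0.015],[-0.0001,0.0002,0.015],[-0.0001,0.0002,0.015],[0,0,0],[0,0,0]],"twist":[[0,0,0],[0,0,0],[0,0,0],[0,0,0],[0,0,0],[0,0,0],[0,0,0],[0,0,0]]}' && cat > v.py <<'E'
from h import *
import sys
A=pose();print(get_obs()["qpos"].round(2),at(A));a=[]
for n in("scene","side"):
    p,d,K,T=snap(n,n+sys.argv[1]);C=cloud(d,K,T);L=(C-A[:3,3])@A[:3,:3]
    hs=cv2.cvtColor(p,cv2.COLOR_RGB2HSV)[...,1]<70
    m=hs&(abs(L[...,2]+3)<25)&(abs(L[...,1])<40)&(L[...,0]<-60)&(L[...,0]>-120);Q=L[m]
    if len(Q)>20:print(n,len(Q),"z",np.percentile(Q[:,2],[5,50,95]).round(1),"x",np.percentile(Q[:,0],[1,99]).round(1),"y",np.percentile(Q[:,1],[1,99]).round(1))
    Tc=np.linalg.inv(T);q=Tc[:3,:3]@(A[:3,3]+A[:3,:3]@J)+Tc[:3,3];u,v=(K@q/q[2])[:2].astype(int)
    a.append(cv2.resize(p[max(v-45,0):,max(u-60,0):][:90,:120,::-1],None,fx=3.3,fy=3.3,interpolation=cv2.INTER_CUBIC))
cv2.imwrite(f"pics/c{sys.argv[1]}.png",np.hstack(a))
E
python3 v.py 5
```

```text
t: 21.18
ee_pos: [594.9, -260.0, 141.1]
orientation: [-2.159, 1.53, -0.584]
ft_force: [-0.1, 0.2, -3.0]
width: 21.8
grasp_force: 30.0
[-0.63  0.47  1.96  1.06  0.49  1.27] jaw mid rel nut: ax 1.6 e1 43.8 e2 8.6 mouth -170.6 tilt 0.2
side 182 z [-12.7  -8.5  -0.1] x [-106.7  -61.9] y [-31.   26.1]
```

View pics/c5.png

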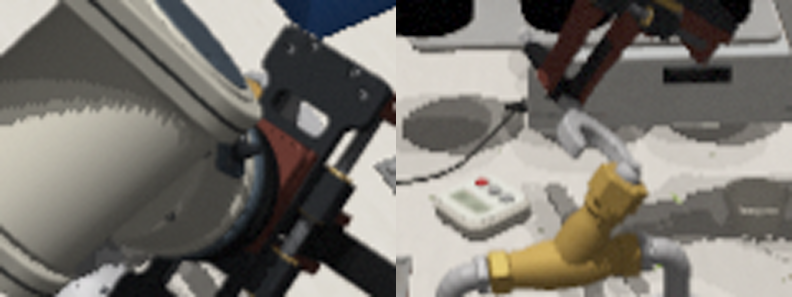

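The right-hand crop shows the mouth at (600,140), squarely facing the nut at (615,190) and at its height. I'll insert slowly and watch the force.

```bash
python3 - <<'E'
from h import *
A=pose();u=inpl(189);P=spose(NC-20*u,189);plan(A,P,5);plan(P,spose(NC,189),5)
E
```

```text
5 rows shift m [-0.00517, 0.00061, 0.00049] twist deg [-0.008, 0.005, 0.086]
5 rows shift m [-0.004, 0.0, 0.0] twist deg [-0.0, -0.0, 0.0]
```

```bash
python3 -m creep '{"delta_pos":[[-0.0052,0.0006,0.0005],[-0.0052,0.0006,0.0005],[-0.0052,0.0006,0.0005],[-0.0052,0.0006,0.0005],[-0.0052,0.0006,0.0005],[0,0,0]],"twist":[[0,0,0.09],[0,0,0.09],[0,0,0.09],[0,0,0.09],[0,0,0.09],[0,0,0]]}' && python3 -c "
from h import *
print(at(pose()))" && python3 -m creep '{"delta_pos":[[-0.004,0,0],[-0.004,0,0],[-0.002,0,0],[0,0,0]],"twist":[[0,0,0],[0,0,0],[0,0,0],[0,0,0]]}' && python3 -c "
from h import *
A=pose();print(at(A),A[:3,:3].T@get_obs()['ft_force']-A[:3,:3].T@np.array([0,0,-4.5]))"
```

```text
t: 21.78
ee_pos: [586.3, -236.2, 135.6]
orientation: [-2.151, 1.538, -0.583]
ft_force: [-0.7, -0.1, -4.7]
width: 21.5
grasp_force: 30.0
jaw mid rel nut: ax -0.5 e1 18.7 e2 2.6 mouth -171.1 tilt 0.1
t: 22.12
ee_pos: [584.0, -227.5, 135.0]
orientation: [-2.151, 1.538, -0.585]
ft_force: [0.3, -0.4, -3.8]
width: 22.0
grasp_force: 30.0
jaw mid rel nut: ax -0.6 e1 9.7 e2 1.5 mouth -171.0 tilt 0.1 [ 0.50680884 -0.54074759 -0.47954221]
```

```bash
python3 -m creep '{"delta_pos":[[-0.003,0,0],[-0.003,0,0],[-0.002,0,0],[-0.001,0,0],[0,0,0],[0,0,0]],"twist":[[0,0,0],[0,0,0],[0,0,0],[0,0,0],[0,0,0],[0,0,0]]}' && python3 -c "
from h import *
A=pose();print(at(A),A[:3,:3].T@get_obs()['ft_force']-A[:3,:3].T@np.array([0,0,-4.5]),get_obs()['joint_torque'])" && python3 v.py 6
```

```text
t: 22.62
ee_pos: [581.6, -219.5, 134.3]
orientation: [-2.151, 1.538, -0.585]
ft_force: [-0.6, 0.6, -3.7]
width: 21.7
grasp_force: 30.0
jaw mid rel nut: ax -0.6 e1 1.4 e2 0.4 mouth -171.0 tilt 0.0 [-0.68559259 -0.18372772 -0.90748272] [ 8.93638562e-02 -4.89371002e+01 -1.92443168e+01  1.24419741e+00
  6.62791338e-01 -5.25150201e-03]
[-0.58  0.45  2.04  1.17  0.44  1.2 ] jaw mid rel nut: ax -0.6 e1 1.4 e2 0.4 mouth -171.0 tilt 0.0
side 181 z [-24.  -10.4   2.3] x [-104.4  -62. ] y [-30.7  31.7]
```

View pics/c6.png

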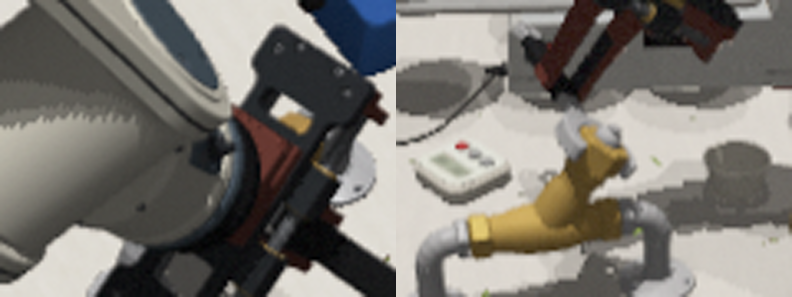

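The right-hand crop shows the jaw seated round the nut at (590,145) with no contact force. Now I'll swing it about the nut's axis.

```bash
cat > f.py <<'E'
from h import *
A=pose();o=get_obs();r=A[:3,3]-NC;F=o["ft_force"]-np.array([0,0,-4.3]);print(at(A),"F tool",(A[:3,:3].T@F).round(1),"nut torque est",round(float(F@A[:3,1])*.088,2),o["joint_torque"][3:].round(2),o["qpos"].round(2)[3:])
E
python3 -m creep '{"delta_pos":[[-0.0002,0.0061,0],[-0.0002,0.0061,0],[0,0,0]],"twist":[[0,0,4],[0,0,4],[0,0,0]]}' && python3 f.py; python3 -m creep '{"delta_pos":[[-0.0002,0.0061,0],[-0.0002,0.0061,0],[0,0,0]],"twist":[[0,0,4],[0,0,4],[0,0,0]]}' && python3 f.py
```

```text
t: 22.97
ee_pos: [571.4, -222.6, 126.9]
orientation: [-2.02, 1.676, -0.537]
ft_force: [1.4, 0.2, -3.2]
width: 21.6
grasp_force: 30.0
jaw mid rel nut: ax -0.7 e1 1.6 e2 -0.0 mouth -179.3 tilt 0.0 F tool [ 0.  -1.8 -0.1] nut torque est -0.16 [1.09 0.67 0.41] [1.22 0.44 1.28]
t: 23.22
ee_pos: [561.8, -223.6, 120.2]
orientation: [-1.888, 1.798, -0.49]
ft_force: [1.5, 0.0, -3.2]
width: 21.7
grasp_force: 30.0
jaw mid rel nut: ax -0.6 e1 1.5 e2 0.2 mouth 172.9 tilt 0.0 F tool [ 0.  -1.9 -0.1] nut torque est -0.16 [1.37 0.95 0.63] [1.26 0.44 1.35]
```

```bash
for i in 1 2 ; do python3 -m creep '{"delta_pos":[[-0.0002,0.0061,0],[0,0,0],[0,0,0]],"twist":[[0,0,4],[0,0,0],[0,0,0]]}' |grep -E "t:|ft"; python3 f.py;done
```

```text
t: 23.47
ft_force: [0.1, -0.4, -3.4]
jaw mid rel nut: ax -0.6 e1 1.6 e2 0.4 mouth 169.2 tilt 0.1 F tool [ 0.3 -0.6 -0.7] nut torque est -0.05 [1.42 1.27 0.34] [1.28 0.44 1.39]
t: 23.72
ft_force: [-1.0, -1.1, -4.2]
jaw mid rel nut: ax -0.6 e1 1.5 e2 0.4 mouth 165.1 tilt 0.0 F tool [ 1.1  0.6 -0.7] nut torque est 0.05 [1.42 1.55 0.35] [1.31 0.44 1.43]
```

```bash
for i in 1 2 ; do python3 -m creep '{"delta_pos":[[-0.0002,0.0061,0],[0,0,0],[0,0,0]],"twist":[[0,0,4],[0,0,0],[0,0,0]]}' |grep -E "t:|ft"; python3 f.py;done
```

```text
t: 23.97
ft_force: [-0.5, -2.6, -4.6]
jaw mid rel nut: ax -0.6 e1 1.5 e2 0.3 mouth 161.1 tilt 0.0 F tool [ 2.7  0.1 -0.3] nut torque est 0.01 [1.44 1.87 0.37] [1.33 0.44 1.47]
t: 24.22
ft_force: [-2.0, -1.7, -5.1]
jaw mid rel nut: ax -0.7 e1 1.5 e2 0.3 mouth 157.1 tilt 0.0 F tool [ 2.1  1.6 -0.6] nut torque est 0.14 [1.46 2.22 0.38] [1.36 0.43 1.5 ]
```

```bash
for i in 1 2 ; do python3 -m creep '{"delta_pos":[[-0.0002,0.0061,0],[0,0,0],[0,0,0]],"twist":[[0,0,4],[0,0,0],[0,0,0]]}' |grep -E "t:|ft"; python3 f.py;done
```

```text
t: 24.47
ft_force: [-1.9, -4.3, -4.5]
jaw mid rel nut: ax -0.7 e1 1.5 e2 0.2 mouth 153.1 tilt 0.0 F tool [ 4.6  0.3 -1.3] nut torque est 0.02 [1.49 2.6  0.41] [1.38 0.43 1.54]
t: 24.72
ft_force: [1.0, -3.3, -3.4]
jaw mid rel nut: ax -0.5 e1 1.4 e2 1.1 mouth 149.2 tilt 0.1 F tool [ 2.5 -2.4 -0.5] nut torque est -0.21 [1.34 1.97 0.65] [1.41 0.43 1.58]
```

```bash
for i in 1 2 ; do python3 -m creep '{"delta_pos":[[-0.0002,0.0046,0],[0,0,0],[0,0,0]],"twist":[[0,0,3],[0,0,0],[0,0,0]]}' |grep -E "t:|ft"; python3 f.py;done
```

```text
t: 24.97
ft_force: [3.0, -2.4, -1.5]
jaw mid rel nut: ax -0.5 e1 1.5 e2 1.8 mouth 146.2 tilt 0.2 F tool [ 0.3 -4.7 -0.8] nut torque est -0.41 [1.11 1.5  0.77] [1.43 0.43 1.6 ]
t: 25.22
ft_force: [6.2, -0.1, -0.3]
jaw mid rel nut: ax -0.3 e1 1.3 e2 2.9 mouth 143.2 tilt 0.3 F tool [-3.4 -6.5  0.2] nut torque est -0.57 [0.71 0.7  0.68] [1.46 0.43 1.63]
```

```bash
python3 -m creep '{"delta_pos":[[-0.0002,0.0046,0],[0,0.002,0],[0,0,0],[0,0,0]],"twist":[[0,0,3],[0,0,0],[0,0,0],[0,0,0]]}' |grep -E "t:|ft"; python3 f.py
```

```text
t: 25.55
ft_force: [10.7, -2.5, 2.8]
jaw mid rel nut: ax -0.2 e1 1.0 e2 3.1 mouth 140.2 tilt 0.4 F tool [ -4.6 -12.3   0.1] nut torque est -1.08 [0.12 0.4  0.62] [1.49 0.43 1.65]
```

The nut is hard home, with torque above 1.5 N m and the tool stalled. I'll ease back to free the jaw, then withdraw.

```bash
python3 - <<'E'
from h import *
A=pose();P=spose(NC+1.4*E1+.3*E2-.5*AX,147);plan(A,P,4)
E
```

```text
4 rows shift m [0.00045, -0.00209, 1e-05] twist deg [-0.09, 0.052, -1.699]
```

```bash
python3 -m creep '{"delta_pos":[[0.0004,-0.003,0],[0.0004,-0.003,0],[0.0004,-0.003,0],[0.0004,-0.003,0],[0,0,0],[0,0,0]],"twist":[[0,0,-1.7],[0,0,-1.7],[0,0,-1.7],[0,0,-1.7],[0,0,0],[0,0,0]]}' |grep -E "t:|ft"; python3 f.py
```

```text
t: 26.05
ft_force: [6.3, 9.5, 0.4]
jaw mid rel nut: ax -0.2 e1 -0.6 e2 0.8 mouth 146.9 tilt 0.4 F tool [-11.9  -3.1   0.8] nut torque est -0.28 [ 0.42 -1.56 -0.16] [1.43 0.44 1.59]
```

```bash
python3 -m creep '{"delta_pos":[[0,-0.0025,0],[0,-0.0015,0],[0.002,0,0],[0.002,0,0],[0,0,0]],"twist":[[0,0,-1.5],[0,0,-1],[0,0,0],[0,0,0],[0,0,0]]}' |grep -E "t:|ft"; python3 f.py
```

```text
t: 26.47
ft_force: [4.5, 1.4, 0.9]
jaw mid rel nut: ax -0.4 e1 5.4 e2 -1.5 mouth 149.4 tilt 0.2 F tool [-4.  -5.6 -1.6] nut torque est -0.49 [0.71 0.44 0.35] [1.41 0.44 1.57]
```

```bash
python3 -m creep '{"delta_pos":[[0.003,-0.0015,0],[0.004,-0.0005,0],[0.005,0,0],[0,0,0]],"twist":[[0,0,0],[0,0,0],[0,0,0],[0,0,0]]}' |grep -E "t:|ft"; python3 f.py
```

```text
t: 26.8
ft_force: [11.9, 28.0, 5.8]
jaw mid rel nut: ax 0.5 e1 9.0 e2 -4.7 mouth 149.5 tilt 1.2 F tool [-31.8  -3.8   1.8] nut torque est -0.33 [ 0.71 -7.97  0.2 ] [1.39 0.47 1.56]
```

```bash
python3 -m creep '{"delta_pos":[[-0.004,0,0],[-0.003,-0.001,0],[0,-0.0023,0],[0,-0.0023,0],[0,-0.0023,0],[0,0,0]],"twist":[[0,0,0],[0,0,0],[0,0,-1.5],[0,0,-1.5],[0,0,-1.5],[0,0,0]]}' |grep -E "t:|ft|wid"; python3 f.py
```

```text
t: 27.3
ft_force: [0.3, 4.5, -2.2]
width: 21.7
jaw mid rel nut: ax -0.5 e1 10.1 e2 -3.4 mouth 153.9 tilt 0.2 F tool [-4.9  0.  -1.1] nut torque est 0.0 [ 1.55 -0.25  0.22] [1.36 0.45 1.53]
```

```bash
python3 v.py 7; python3 - <<'E'
from h import *
A=pose()
for tag,B in(("side6",None),("side7",A)):
    p,d,K,T=load(tag);C=cloud(d,K,T);hsv=cv2.cvtColor(p,cv2.COLOR_RGB2HSV)
    D=C-NC;s=D@AX;a=D@E1;b=D@E2
    m=(hsv[...,1]<70)&(abs(s)<14)&(np.hypot(a,b)<75)&(np.hypot(a,b)>14);print(tag,m.sum(),"head s",np.percentile(s[m],[5,50,95]).round(1),"e1",np.percentile(a[m],[1,50,99]).round(1),"e2",np.percentile(b[m],[1,99]).round(1))
    im=np.zeros((150,150,3),np.uint8)
    for q,w,c in zip(a[abs(s)<14],b[abs(s)<14],p[abs(s)<14]):
        if abs(q)<74 and abs(w)<74: im[int(75-w),int(75+q)]=c[::-1]
    cv2.imwrite(f"pics/top_{tag}.png",cv2.resize(im,None,fx=3,fy=3,interpolation=cv2.INTER_NEAREST))
a=[cv2.imread(f"pics/top_{t}.png") for t in("side6","side7")];c=cv2.imread("pics/c7.png")[:297,396:]
c=cv2.copyMakeBorder(c,0,153,0,0,cv2.BORDER_CONSTANT);o=np.hstack([a[0][:,80:400],a[1][:,80:400]]);cv2.imwrite("pics/top.png",np.hstack([o[:, :],c])[:, :1036]);x=cv2.imread("pics/top.png");cv2.imwrite("pics/top.png",cv2.resize(x,(800,int(800*x.shape[0]/x.shape[1]))))
E
```

```text
[-0.65  0.48  2.12  1.36  0.45  1.53] jaw mid rel nut: ax -0.5 e1 10.1 e2 -3.4 mouth 153.9 tilt 0.2
scene 321 z [-24.3 -10.1  -2.1] x [-113.4  -61.5] y [-26.9  31.8]
side 161 z [-24.4 -11.7  -0.2] x [-109.1  -61. ] y [-28.9  35. ]
side6 203 head s [-4.3  5.9  8.8] e1 [-18.3   9.5  70. ] e2 [-28.4  32.1]
side7 140 head s [-2.5  7.9  9.6] e1 [-19.7  11.   67.5] e2 [-34.8  28.5]
```

View pics/top.png

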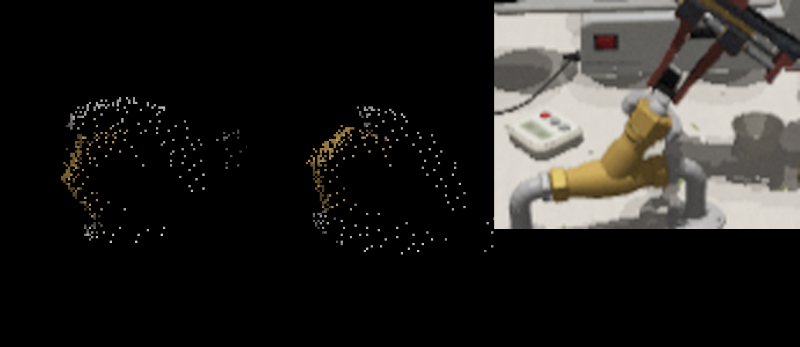

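The top-down maps show the jaw still round the nut, with tips at (318,220) and (363,110), so its mouth points at about 156°. The nut has turned about 34°. The spanner slid about 4 mm in the grip. I'll try a gentle withdrawal with the jaw squared up.

```bash
sed -i 's/^J=.*/J=np.array([-92,0.4,-2.8])/' h.py; python3 -m creep '{"delta_pos":[[0.002,-0.0005,0],[0.002,0,0],[0,0,0]],"twist":[[0,0,-0.5],[0,0,0],[0,0,0]]}' |grep -E "t:|wid"; python3 f.py;  python3 -m creep '{"delta_pos":[[0.002,0,0],[0,0,0]],"twist":[[0,0,0],[0,0,0]]}' |grep -E "t:|wid"; python3 f.py
```

```text
t: 27.65
width: 21.7
jaw mid rel nut: ax -0.8 e1 11.6 e2 -3.9 mouth 154.2 tilt 0.1 F tool [-0.5  2.  -0.8] nut torque est 0.18 [1.54 1.55 0.17] [1.36 0.45 1.53]
t: 27.82
width: 21.6
jaw mid rel nut: ax -0.8 e1 13.6 e2 -4.3 mouth 154.2 tilt 0.0 F tool [ 0.7  0.6 -0.5] nut torque est 0.05 [1.58 1.64 0.21] [1.35 0.45 1.53]
```

```bash
python3 -m creep '{"delta_pos":[[0.004,0,0],[0.004,0,0],[0,0,0]],"twist":[[0,0,0],[0,0,0],[0,0,0]]}' |grep -E "t:|wid"; python3 f.py;  python3 -m creep '{"delta_pos":[[0.006,0,0],[0.006,0,0],[0.008,0,0],[0.008,0,0],[0.008,0,0],[0,0,0]],"twist":[[0,0,0],[0,0,0],[0,0,0],[0,0,0],[0,0,0],[0,0,0]]}' |grep -E "t:|wid|ft"; python3 f.py; python3 v.py 8
python3 - <<'E'
from h import *
p,d,K,T=load("side8");C=cloud(d,K,T);hsv=cv2.cvtColor(p,cv2.COLOR_RGB2HSV);A=pose()
D=C-NC;s=D@AX;a=D@E1;b=D@E2
br=(hsv[...,0]>8)&(hsv[...,0]<28)&(hsv[...,1]>100)&(np.hypot(a,b)<24)&(s>-9)
print("top s (orig ~11):",np.percentile(s[br],[90,97]),br.sum())
print("nut leftmost e1 corner:",a[br].min(),"b at",b[br][np.argmin(a[br])])
E
```

```text
t: 28.07
width: 21.7
jaw mid rel nut: ax -0.7 e1 21.6 e2 -7.0 mouth 154.2 tilt 0.1 F tool [0.7 0.3 0.5] nut torque est 0.03 [1.19 1.57 0.02] [1.35 0.46 1.52]
t: 28.57
ft_force: [0.0, -0.3, -3.6]
width: 21.6
jaw mid rel nut: ax -0.8 e1 54.7 e2 -23.3 mouth 154.2 tilt 0.1 F tool [ 0.1 -0.5 -0.6] nut torque est -0.04 [ 1.08  1.59 -0.04] [1.3  0.49 1.5 ]
[-0.75  0.53  2.07  1.3   0.49  1.5 ] jaw mid rel nut: ax -0.8 e1 54.7 e2 -23.3 mouth 154.2 tilt 0.1
scene 345 z [-11.4  -8.2   0.4] x [-105.6  -60.4] y [-28.4  32.5]
side 170 z [-11.9  -9.    0.3] x [-110.   -60.9] y [-29.7  31.3]
top s (orig ~11): [12.0542659  13.20258216] 150
nut leftmost e1 corner: -21.055670389889528 b at 5.802987178381644
```

The spanner is free. Now I'll reverse the route: up, over to the waypoint, turn back, and lay it down where it came from.

```bash
python3 - <<'E'
from h import *
A=pose();U=A.copy();U[:3,3]+=100*AX;plan(A,U,5);W=U.copy();W[:3,3]=[470,-120,270];plan(U,W,8)
t=np.radians(-99.8);a=np.array([np.cos(t),np.sin(t)]);y=[-a[1],a[0],0]
H=mk([418.6,193.6,120],[0,0,-1],y);W0=mk([470,-120,270],-AX,y);plan(W,W0,20);plan(W0,H,16);print(U[:3,3])
E
```

```text
5 rows shift m [-1e-05, -1e-05, -0.02] twist deg [0.0, 0.0, -0.0]
8 rows shift m [-0.02292, 0.00011, -0.00805] twist deg [0.0, 0.0, -0.0]
20 rows shift m [-0.0, 0.0, 0.0] twist deg [0.001, 0.003, 8.891]
16 rows shift m [0.01736, -0.01, 0.00923] twist deg [2.034, -0.807, -0.237]
[ 471.19073416 -287.74268996  171.9409019 ]
```

```bash
python3 -m creep '{"delta_pos":[[0,0,-0.02],[0,0,-0.02],[0,0,-0.02],[0,0,-0.02],[0,0,-0.02],[-0.0229,0,-0.008],[-0.0229,0,-0.008],[-0.0229,0,-0.008],[-0.0229,0,-0.008],[-0.0229,0,-0.008],[-0.0229,0,-0.008],[-0.0229,0,-0.008],[-0.0229,0,-0.008]],"twist":[[0,0,0],[0,0,0],[0,0,0],[0,0,0],[0,0,0],[0,0,0],[0,0,0],[0,0,0],[0,0,0],[0,0,0],[0,0,0],[0,0,0],[0,0,0]]}' && python3 -m creep '{"delta_pos":[[0,0,0],[0,0,0],[0,0,0],[0,0,0],[0,0,0],[0,0,0],[0,0,0],[0,0,0],[0,0,0],[0,0,0],[0,0,0],[0,0,0],[0,0,0],[0,0,0],[0,0,0],[0,0,0],[0,0,0],[0,0,0],[0,0,0],[0,0,0]],"twist":[[0,0,-7],[0,0,-7],[0,0,-7],[0,0,-7],[0,0,-7],[0,0,-7],[0,0,-7],[0,0,-7],[0,0,-7],[0,0,-7],[0,0,-7],[0,0,-7],[0,0,-7],[0,0,-7],[0,0,-7],[0,0,-7],[0,0,-7],[0,0,-7],[0,0,-7],[0,0,-7]]}' && python3 - <<'E'
from h import *
A=pose();t=np.radians(-99.8);a=np.array([np.cos(t),np.sin(t)]);y=[-a[1],a[0],0]
H=mk([418.6,193.6,120],[0,0,-1],y);plan(A,H,16);print(get_obs()["qpos"])
L=np.real(logm(np.linalg.inv(A)@H));print([(A@expm(L*s))[:3,3].round(0).tolist() for s in(.25,.5,.75,1)])
E
```

```text
t: 29.75
ee_pos: [470.0, -118.0, 270.5]
orientation: [-1.552, 2.052, -0.369]
ft_force: [1.0, 0.8, -3.5]
width: 21.4
grasp_force: 30.0
t: 31.42
ee_pos: [470.2, -118.8, 269.9]
orientation: [2.795, 0.869, 0.916]
ft_force: [0.2, 0.3, -4.3]
width: 21.3
grasp_force: 30.0
16 rows shift m [0.01226, -0.01592, 0.01073] twist deg [1.649, -1.524, -2.763]
[-0.50593895 -0.0204873   2.23162835  0.74677133  0.56172687 -0.10737342]
[[488.0, -34.0, 242.0], [485.0, 49.0, 205.0], [462.0, 126.0, 163.0], [419.0, 194.0, 120.0]]
```

```bash
python3 -m creep '{"delta_pos":[[0.0123,-0.0159,0.0107],[0.0123,-0.0159,0.0107],[0.0123,-0.0159,0.0107],[0.0123,-0.0159,0.0107],[0.0123,-0.0159,0.0107],[0.0123,-0.0159,0.0107],[0.0123,-0.0159,0.0107],[0.0123,-0.0159,0.0107],[0.0123,-0.0159,0.0107],[0.0123,-0.0159,0.0107],[0.0123,-0.0159,0.0107],[0.0123,-0.0159,0.0107],[0.0123,-0.0159,0.0107],[0.0123,-0.0159,0.0107],[0.0123,-0.0159,0.0107],[0.0123,-0.0159,0.0107],[0,0,0],[0,0,0]],"twist":[[1.65,-1.52,-2.76],[1.65,-1.52,-2.76],[1.65,-1.52,-2.76],[1.65,-1.52,-2.76],[1.65,-1.52,-2.76],[1.65,-1.52,-2.76],[1.65,-1.52,-2.76],[1.65,-1.52,-2.76],[1.65,-1.52,-2.76],[1.65,-1.52,-2.76],[1.65,-1.52,-2.76],[1.65,-1.52,-2.76],[1.65,-1.52,-2.76],[1.65,-1.52,-2.76],[1.65,-1.52,-2.76],[1.65,-1.52,-2.76],[0,0,0],[0,0,0]]}' && python3 - <<'E'
from h import *
A=pose();print(A.round(3).tolist())
H=mk([418.6,193.6,40],[0,0,-1],A[:3,1]);plan(A,H,5)
for n in("scene","side"):
    p,d,K,T=snap(n,n+"9");C=cloud(d,K,T);L=(C-A[:3,3])@A[:3,:3]
    m=(abs(L[...,2]+3)<25)&(abs(L[...,1])<40)&(L[...,0]<-45)&(L[...,0]>-125);Q=L[m]
    if len(Q)>20:
        f=np.polyfit(Q[:,0],Q[:,2],1);print(n,len(Q),"slope",np.degrees(np.arctan(f[0])),"top z at -60,-92",np.polyval(f,[-60,-92]),"tilt y",np.degrees(np.arctan(np.polyfit(Q[:,1],Q[:,2],1)[0])))
E
```

```text
t: 32.92
ee_pos: [420.8, 194.2, 121.3]
orientation: [-2.406, -2.016, -0.002]
ft_force: [0.6, 0.3, -3.8]
width: 21.5
grasp_force: 30.0
[[0.175, 0.985, -0.001, 420.836], [0.985, -0.175, 0.003, 194.212], [0.003, -0.001, -1.0, 121.31], [0.0, 0.0, 0.0, 1.0]]
5 rows shift m [-0.00023, -0.0004, 0.01626] twist deg [-0.017, -0.031, -0.0]
scene 382 slope -2.295546113617104 top z at -60,-92 [-6.33941077 -5.05664953] tilt y -1.1413139695832466
side 133 slope 1.2444664337714078 top z at -60,-92 [-7.84693919 -8.54208968] tilt y 2.6888365981951563
```

```bash
python3 -m creep '{"delta_pos":[[0,0,0.02],[0,0,0.02],[0,0,0.02],[0,0,0.02],[0,0,0.015],[0,0,0.01],[0,0,0.006],[0,0,0.002],[0,0,0]],"twist":[[0,0,0],[0,0,0],[0,0,0],[0,0,0],[0,0,0],[0,0,0],[0,0,0],[0,0,0],[0,0,0]]}'|grep -E "ee|ft"; for i in 1 2 3; do python3 -m creep '{"delta_pos":[[0,0,0.001],[0,0,0]],"twist":[[0,0,0],[0,0,0]]}' |grep -E "ee|ft"; done
```

```text
ee_pos: [422.3, 193.7, 9.0]
ft_force: [1.1, 0.2, -3.3]
ee_pos: [422.5, 194.0, 8.4]
ft_force: [0.1, 0.0, -3.4]
ee_pos: [422.2, 194.0, 7.2]
ft_force: [-0.6, 0.5, -3.5]
ee_pos: [422.0, 193.9, 5.9]
ft_force: [-0.6, 0.3, -3.2]
```

```bash
for i in 1 2 ; do python3 -m creep '{"delta_pos":[[0,0,0.0008],[0,0,0]],"twist":[[0,0,0],[0,0,0]]}' |grep -E "ee|ft"; done
```

```text
ee_pos: [422.0, 194.0, 5.0]
ft_force: [0.8, 1.5, -1.6]
ee_pos: [422.1, 194.0, 4.5]
ft_force: [-0.2, 0.4, 2.3]
```

It has touched down. I'll release, lift and go back over the nut to check it.

```bash
python3 -m creep '{"delta_pos":[[0,0,0],[0,0,0],[0,0,0],[0,0,0],[0,0,0],[0,0,-0.015],[0,0,-0.03],[0,0,-0.04],[0,0,-0.04],[0,0,-0.04],[0.0,0,0],[0,0,0]],"twist":[[0,0,0],[0,0,0],[0,0,0],[0,0,0],[0,0,0],[0,0,0],[0,0,0],[0,0,0],[0,0,0],[0,0,0],[0,0,0],[0,0,0]]}' 1 && python3 - <<'E'
from h import *
snap("scene","s10");snap("side","d10");snap("wrist","w10")
import sp
A=pose();p,d,K,T=load("w10");S=cloud(d,K,T)
try: sp.meas("w10")
except Exception as e: print(e)
for n in("s10","d10"):
    p,d,K,T=load(n);C=cloud(d,K,T);D=C-np.array([408,107,0]);u=np.array([-.172,-.985,0]);w=np.array([.985,-.172,0])
    m=(C[...,2]>5)&(C[...,2]<30)&(abs(D@w)<36)&(D@u<25)&(D@u>-185);Q=C[m];print(n,len(Q),"z top",np.percentile(Q[:,2],[5,50,95]))
    X=np.c_[D[m]@u,D[m]@w,np.ones(len(Q))][Q[:,2]>10];f=np.linalg.lstsq(X,Q[Q[:,2]>10,2],rcond=None)[0];print("tilts",f[:2])
B=mk(NUT+98*AX,-AX,A[:3,1]);plan(A,B,16)
E
```

```text
t: 35.6
ee_pos: [423.3, 194.0, 171.4]
orientation: [-2.409, -2.016, -0.013]
ft_force: [-0.8, -0.3, -0.3]
width: 87.8
grasp_force: 0.0
bench 0.571720353539888 top [14.00968897 15.24920053]
len 182.19254412077092 head w 61.28754490054697 sleeve w 21.595318642276148 head mid -0.707913654191227
ang -99.71976964921382 O end [406.24003727 104.18827653] O tip [408.23348393 115.82623962]
s10 634 z top [ 7.43874891 11.98986944 15.3010379 ]
tilts [0.00070718 0.00324835]
d10 1092 z top [ 9.02616834 14.62451091 16.68381806]
tilts [ 0.00791933 -0.00632442]
16 rows shift m [-0.01935, 0.00966, -0.00248] twist deg [-2.035, 0.816, 0.239]
```

Spanner flat (top at 14–15 mm, tilt under 0.01). Quick check of the nut.

```bash
python3 -m creep '{"delta_pos":[[-0.0194,0.0097,-0.0025],[-0.0194,0.0097,-0.0025],[-0.0194,0.0097,-0.0025],[-0.0194,0.0097,-0.0025],[-0.0194,0.0097,-0.0025],[-0.0194,0.0097,-0.0025],[-0.0194,0.0097,-0.0025],[-0.0194,0.0097,-0.0025],[-0.0194,0.0097,-0.0025],[-0.0194,0.0097,-0.0025],[-0.0194,0.0097,-0.0025],[-0.0194,0.0097,-0.0025],[-0.0194,0.0097,-0.0025],[-0.0194,0.0097,-0.0025],[-0.0194,0.0097,-0.0025],[-0.0194,0.0097,-0.0025],[0,0,0],[0,0,0],[0,0,0]],"twist":[[-2.03,0.82,0.24],[-2.03,0.82,0.24],[-2.03,0.82,0.24],[-2.03,0.82,0.24],[-2.03,0.82,0.24],[-2.03,0.82,0.24],[-2.03,0.82,0.24],[-2.03,0.82,0.24],[-2.03,0.82,0.24],[-2.03,0.82,0.24],[-2.03,0.82,0.24],[-2.03,0.82,0.24],[-2.03,0.82,0.24],[-2.03,0.82,0.24],[-2.03,0.82,0.24],[-2.03,0.82,0.24],[0,0,0],[0,0,0],[0,0,0]]}' && python3 - <<'E'
from h import *
from nutm import meas
snap("wrist","w11");meas("w11")
a=load("scene0")[0].astype(int);b=snap("scene","s11")[0].astype(int)
for n,(x,y) in dict(cup=(267,327),timer=(378,288),small=(240,150)).items(): print(n,np.abs(a-b)[y-18:y+18,x-18:x+18].mean())
E
```

```text
t: 37.33
ee_pos: [496.1, -144.2, 209.9]
orientation: [2.177, 1.693, 0.768]
ft_force: [0.5, 0.1, -0.5]
width: 87.8
grasp_force: 0.0
expected px [276.77024535 208.95456974]
flat 16.0 w [35.7 35.7 35.4] ctr off [0.1 0.9] top at 9.154436119708274 centre [ 552.9 -134.4  129. ]
cup 23.17258230452675
timer 24.433384773662553
small 32.92309670781893
```

The spanner turned the nut a further 23° to the hard stop. With about 10° from the hand nip, that makes roughly 0.58 rad, so it is home. The spanner lies flat and clear, so I'm handing in.

```bash
python3 -c "
from workcell import *
print(close_job())"
```

```text
the job is handed in; nothing more can be done
None
```

The job is handed in, with no verdict returned: I ran the nut down by hand, nipped it to its hard stop with the larger spanner (about 0.58 rad by my measurements), and laid the spanner flat at its original spot. Nothing I did should have touched the small spanner, cup or timer, but my scene image comparison was inconclusive, so I haven't confirmed they are unmoved.

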